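Close the spice jars at the end of the market day

ROBOT

A 6-joint arm with a two-finger parallel gripper is mounted at the origin on the work surface. World frame = base frame: x ahead of the robot, y to its left, z up, the work surface at z = 0. Lengths are in m, angles in rad, forces in N, time in s.
With the tool pointing down it reaches from about 0.275 to 0.975 m from the base axis. Payload 8.4 kg.
Tool frame: the origin (TCP) lies on the centre line of the jaws, within the pads' length; the fingertips stand env.tip_extent ahead of it and the grasp point (between the pads) lies 5 mm behind it (env.tip_extent is the distance from the TCP to the fingertips, in m); z points along the fingers, x is the direction in which the jaws open and shut, and the axes are right-handed (so a half turn about z gives the same grasp; the last joint's range is limited). The gripper opens to 92 mm and grips with 3 to 60 N. Pads are 20 mm wide; open, the fingers measure 128 mm over their backs; the gripper's body (75 mm by 189 mm) begins 69 mm behind the grasp point.
Start: joints at [1.106, 0.353, 1.633, -0, 1.155, -0.002], TCP at [0.279, 0.559, 0.229] pointing down, gripper open.
Joint ranges: [-2.63, 2.63], [-0.92, 2.1], [0.06, 2.66], [-1.3, 4.44], [0, 2.69], [-3.02, 3.02]. Speed limits (rad/s): [2.22, 2.22, 2.79, 3.14, 3.14, 3.14].

INTERFACE

Orientations are given as [roll, pitch, yaw] about the fixed x, y, z axes, in that order (R = Rz(yaw) Ry(pitch) Rx(roll)).
In Python, from bench import env gives the robot as it stands.
- The arm moves only by the tool jog_arm, never from a script. Its argument "targets" is a list of rows, each an object of numbers: "dx", "dy", "dz": the shift along the world's x, y, z in cm; "turn": the turn about the world's z in degrees; "grip": the closure in counts, from 0 (fully open) to 255 (shut). A call has 1 to 20 rows; each row is the pose to reach, as a shift and turn from the pose measured when the call began; what a row does not reach only later rows make up. A row lasts 1/12 s, in which the tool goes at most 41.7 mm and 7.16 degrees, less where a joint would pass 70% of its speed; a pose out of reach is approached as far as the arm can. A call with a gripper value outside its range is refused whole. The fingers move at their own pace and stop on an object; "grip_force" is the grip in N (left out, the last holds). Time passes only in rows, so rows that repeat a pose let the fingers close. It gives the time, the measured TCP pose, the force and the opening at its end, in the units of the state.
- env.read_state(): the state, without advancing time (a new reading comes with each control period).
- env.capture(name): name is "scene" or "top" or "wrist"; returns a dict with "pixels" (420x560x3 uint8, red, green, blue), "fx", "fy", "cx", "cy" (pixels), "R" (3x3) and "t" (3): a world point X has camera coordinates R X + t. Camera axes: x right, y down, z forward; pixel columns grow to the right and rows downward; lengths in m; the calibration is good to about 2 mm. A picture is of the moment at which its call begins. There is no depth.
- env.job_done(): hands the job in, once; it reports no verdict.
The state is a dict: "time_s": time; "joint_positions": joint angles; "joint_velocities": joint speeds; "joint_torque": joint torques, N m; "position": TCP position; "ee_rot": TCP orientation; "wrist_force": force on the tool from outside, world axes, zero at the start; "torque": the same for the moment, N m; "finger_gap": opening from 0.0 (shut) to 1.0 (fully open).
Only numpy, scipy, OpenCV 4.12 (cv2) and the standard library are available. Lean on these libraries where they do the work, as an engineer would, in place of code of your own. Each camera call takes 0.05 s, during which the arm holds its last target.

TASK

The stall is closing for the night. Take the two small stacks of wooden lids apart and put each lid on the steel spice jar it fits, plug down, so that all five jars are shut with their lids flat and fully home. Keep the jars upright and where they stand, and do not push the other things on the counter about.

Things in the scene. Friction and masses are not known exactly. Their poses are not given: they have to be found in the camera images.
- lid_round_large: Wooden jar lid, round, 68 mm in diameter; plug 44 mm across at its foot, 56 mm under the plate. Plate 12 mm thick with upright edge, on a tapered plug 10 mm deep; 22 mm high in all. Origin: centre of the plug's underside (the plate spans 10 to 22 mm above it); z up. Loose, light; it lies plug down, in one of two stacks. The two large lids are the bottoms of the two stacks, on the counter.
- lid_square_large: Wooden jar lid, square, 64 mm wide; square plug 40 mm wide at its foot, 52 mm under the plate. Plate 12 mm thick with upright edge, on a tapered plug 10 mm deep; 22 mm high in all. Origin: centre of the plug's underside (the plate spans 10 to 22 mm above it); z up. Its sides are parallel to its x and y axes. Loose, light; it lies plug down, in one of two stacks.
- lid_round_medium: Wooden jar lid, round, 52 mm in diameter; plug 28 mm across at its foot, 40 mm under the plate. Plate 12 mm thick with upright edge, on a tapered plug 10 mm deep; 22 mm high in all. Origin: centre of the plug's underside (the plate spans 10 to 22 mm above it); z up. Loose, light; it lies plug down, in one of two stacks. Each medium lid lies on top of one of the large ones.
- lid_square_medium: Wooden jar lid, square, 48 mm wide; square plug 24 mm wide at its foot, 36 mm under the plate. Plate 12 mm thick with upright edge, on a tapered plug 10 mm deep; 22 mm high in all. Origin: centre of the plug's underside (the plate spans 10 to 22 mm above it); z up. Its sides are parallel to its x and y axes. Loose, light; it lies plug down, in one of two stacks.
- lid_round_small: Wooden jar lid, round, 38 mm in diameter; plug 14 mm across at its foot, 26 mm under the plate. Plate 12 mm thick with upright edge, on a tapered plug 10 mm deep; 22 mm high in all. Origin: centre of the plug's underside (the plate spans 10 to 22 mm above it); z up. Loose, light; it lies plug down, in one of two stacks. It lies on the medium round lid.
- jar_round_large: Open stainless jar, round, 66 mm outside diameter, 80 mm tall, mouth 60 mm across. Origin: centre of its underside; z up. Loose, a few hundred grams. Its lid is the wooden one of the same shape and size: plate flat on the rim (lid origin 10 mm below the rim), overhanging the outside by 1 mm; the plug then has 2 mm play all round.
- jar_square_large: Open stainless jar, square, 62 mm wide outside, 70 mm tall, square mouth 56 mm wide, walls parallel to its x and y axes. Origin: centre of its underside; z up. Loose, a few hundred grams. Its lid is the wooden one of the same shape and size: plate flat on the rim (lid origin 10 mm below the rim), overhanging the outside by 1 mm; the plug then has 2 mm play all round.
- jar_round_medium: Open stainless jar, round, 50 mm outside diameter, 95 mm tall (the tallest), mouth 44 mm across. Origin: centre of its underside; z up. Loose, a few hundred grams. Its lid is the wooden one of the same shape and size: plate flat on the rim (lid origin 10 mm below the rim), overhanging the outside by 1 mm; the plug then has 2 mm play all round.
- jar_square_medium: Open stainless jar, square, 46 mm wide outside, 85 mm tall, square mouth 40 mm wide, walls parallel to its x and y axes. Origin: centre of its underside; z up. Loose, a few hundred grams. Its lid is the wooden one of the same shape and size: plate flat on the rim (lid origin 10 mm below the rim), overhanging the outside by 1 mm; the plug then has 2 mm play all round.
- jar_round_small: Open stainless jar, round with a shoulder: belly 54 mm across up to 34 mm, then a neck of 36 mm outside diameter up to the rim at 64 mm, mouth 30 mm across and 22 mm deep. Origin: centre of its underside; z up. Loose, a few hundred grams. Its lid is the wooden one of the same shape and size: plate flat on the rim (lid origin 10 mm below the rim), overhanging the outside by 1 mm; the plug then has 2 mm play all round.
- chile_tin: Bystander: closed food tin with red and yellow bands, 73 mm in diameter, 110 mm tall; origin at the centre of its underside.
- meat_mallet: Bystander: wooden meat mallet lying on its side, 270 mm long along its x axis, head 75 x 50 x 50 mm centred 100 mm along +x; origin under the handle, at counter level.
- salt_shaker: Bystander: white salt shaker with a metal cap, 42 mm in diameter, 70 mm tall; origin at the centre of its underside.
Not all that is in view belongs to the job. What is shaped like the lid_round_medium but red is not meant.

How it is judged:
By the outcome, as a careful person would: the job done as asked, in the order asked, and still so for the second after the job is handed in, with the robot touching nothing.
It also fails if it takes over 128 s, if anything falls off the work surface, if the arm or the gripper's body presses on something with over 40 N, if the wrist force passes 120 N, or if a joint passes its speed limit or range.

## Working session

There is one attempt and no reset: what is moved stays moved. The work goes in short steps, Python scripts to look and compute and a tool call to move; the robot and the scene stay as the last step left them, time stands still between calls to the robot, and variables do not carry over. Pictures are saved under pics/ and viewed, and the job is handed in when it is done.

Besides the shell and the picture viewer there is one more tool, called after "Request:" in YAML: its name, and indented under it one key for each argument. jog_arm: Moves the arm, as the interface text tells. Its arguments: {"type":"object","properties":{"targets":{"type":"array","items":{"type":"object","properties":{"dx":{"type":"number"},"dy":{"type":"number"},"dz":{"type":"number"},"turn":{"type":"number"},"grip":{"type":"number"}}}},"grip_force":{"type":"number"}},"required":["targets"]}

```bash
ls; mkdir -p pics
cat > h.py <<'E'
import numpy as np, cv2
from bench import env
def cap(n,f=None):
    c=env.capture(n)
    if f: cv2.imwrite('pics/'+f,c['pixels'][:,:,::-1])
    return c
def ray(c,u,v,z):
    R=np.array(c['R']);t=np.array(c['t'])
    o=-R.T@t; d=R.T@np.array([(u-c['cx'])/c['fx'],(v-c['cy'])/c['fy'],1])
    return o+d*(z-o[2])/d[2]
def proj(c,X):
    p=np.array(c['R'])@np.array(X)+np.array(c['t']); return c['fx']*p[0]/p[2]+c['cx'],c['fy']*p[1]/p[2]+c['cy']
E
python3 - <<'E'
from h import *
for n in ['scene','top','wrist']:
    c=cap(n,n+'0.png'); R=np.array(c['R']);print(n,-R.T@c['t'],R[2],c['fx'])
print(env.read_state(), env.tip_extent)
E
```

```text
pics
scene [ 1.19586995 -0.06652626  0.80481643] [-0.71842348  0.05667092 -0.69329366] 435.39385670605077
top [0.34753509 0.01565442 1.14740802] [ 0.08487005 -0.02582452 -0.99605731] 402.10235528256334
wrist [0.2068702  0.59455785 0.38308292] [ 0.25411932 -0.12879738 -0.95855861] 295.9859163093842
{'time_s': 0.15, 'joint_positions': array([ 1.10558138e+00,  3.53504448e-01,  1.63394670e+00,  2.58188258e-05,
        1.15520023e+00, -2.41107410e-03]), 'joint_velocities': array([ 0.00056703, -0.00358374, -0.00084911,  0.00049325,  0.00041843,
        0.00041156]), 'joint_torque': array([-1.57900581e-05, -5.94200099e+01, -3.34468496e+01,  6.96401834e-02,
        2.05341715e-02, -9.56232043e-05]), 'position': array([0.27887492, 0.55893302, 0.22803363]), 'ee_rot': array([-3.14156649e+00,  1.05866430e-03,  1.10798203e+00]), 'wrist_force': array([ 0.53291402,  0.51094879, -0.74356761]), 'torque': array([-0.01538331,  0.00922998,  0.00077382]), 'finger_gap': 0.9982476426420471} 0.014
```

View pics/top0.png

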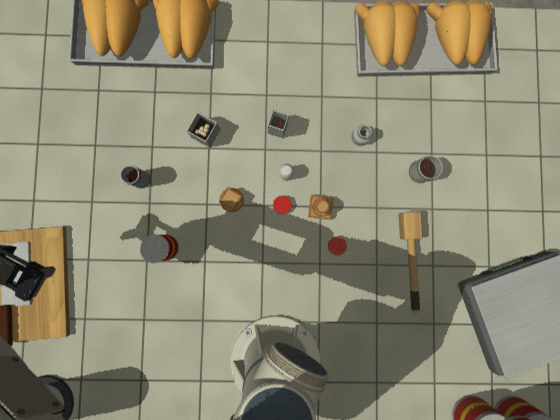

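View pics/scene0.png

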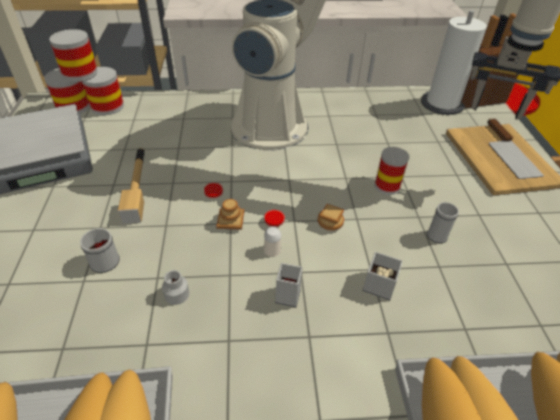

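View pics/wrist0.png

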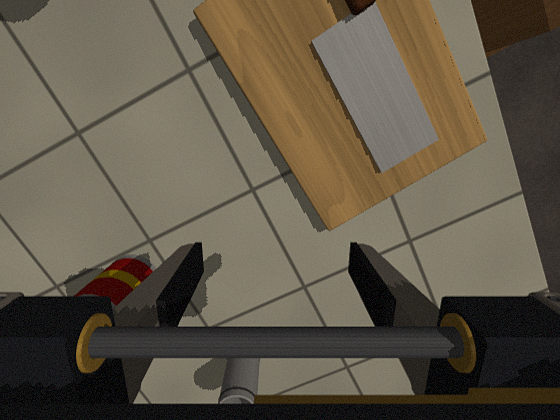

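Run:
```python
from h import *
c=cap('top')['pixels'][:,:,::-1]
a=cv2.resize(c[175:235,205:345],None,fx=5,fy=5,interpolation=cv2.INTER_CUBIC)
s=cap('scene')['pixels'][:,:,::-1]
b=cv2.resize(s[190:245,205:355],None,fx=4.667,fy=4.667,interpolation=cv2.INTER_CUBIC)[:,:700]
cv2.imwrite('pics/crop.png',np.vstack([a,b]))
a=cv2.resize(c[105:200,110:250],None,fx=4,fy=4,interpolation=cv2.INTER_CUBIC)
a2=cv2.resize(c[105:200,250:450],None,fx=4,fy=4,interpolation=cv2.INTER_CUBIC)
cv2.imwrite('pics/j1.png',a);cv2.imwrite('pics/j2.png',a2)
```

```text
(no output)
```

View pics/crop.png

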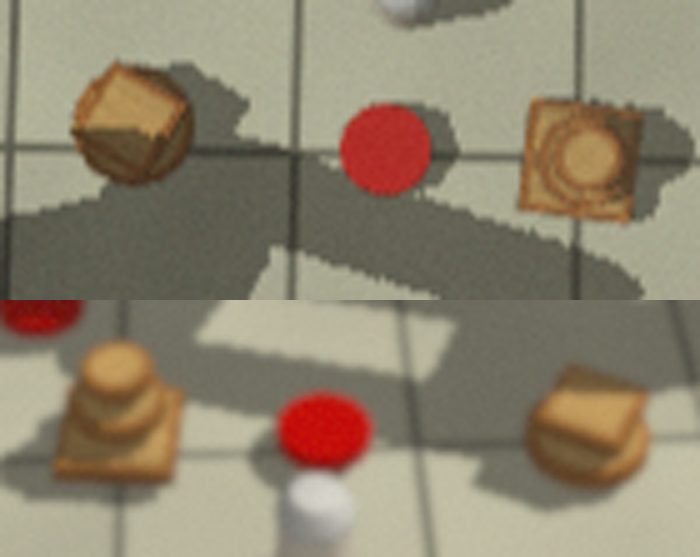

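View pics/j1.png

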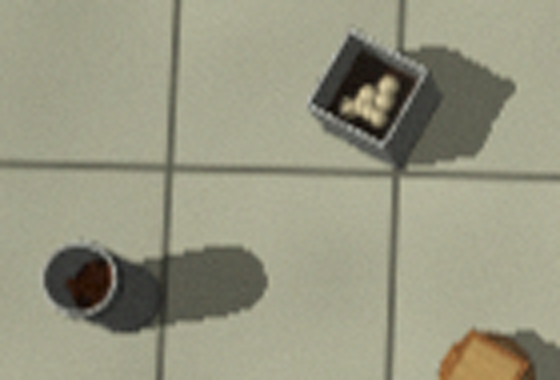

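View pics/j2.png

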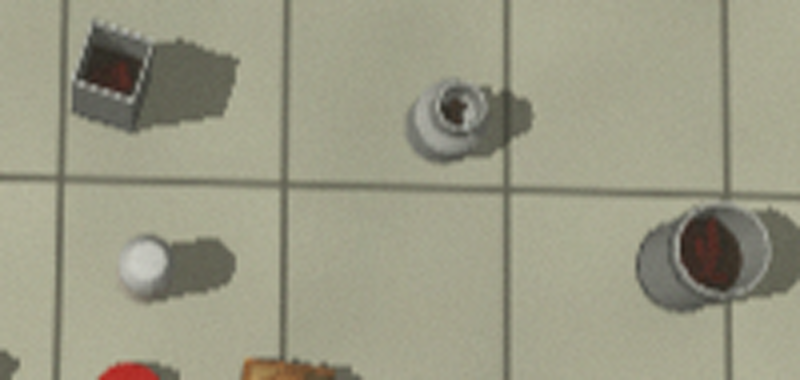

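Run:
```python
from h import *
c=cap('top')
# (name,u,v,z)
P=dict(sqm_jar=(250+112/4,105+62/4,.085),rs_jar=(250+462/4,105+108/4,.064),rl_jar=(250+722/4,105+250/4,.08),
 rm_jar=(110+82/4,105+280/4,.095),sql_jar=(110+369/4,105+88/4,.07),
 sqm=(205+136/5,175+100/5,.044),rs=(205+592/5,175+157/5,.066),red1=(282,205,.022),red2=(337,245,.022),salt=(250+145/4,105+262/4,.07),tin=(152,248,.11),
 mh=(411,225,.05),)
for k,(u,v,z) in P.items(): print(k,ray(c,u,v,z).round(4))
# corners
for n,z,off,s,pts in [('sqmjar',.085,(250,105),4,[(96,22),(155,40),(136,101),(77,82)]),('sqljar',.07,(110,105),4,[(353,30),(428,75),(388,150),(310,104)]),
  ('sqmlid',.044,(205,175),5,[(118,64),(187,100),(150,138),(78,128)]),('sqllid',.022,(205,175),5,[(532,98),(641,108),(630,220),(519,209)])]:
    X=np.array([ray(c,off[0]+p[0]/s,off[1]+p[1]/s,z)[:2] for p in pts]); d=np.roll(X,-1,0)-X
    print(n,X.mean(0).round(4),np.hypot(*d.T).round(4),(np.degrees(np.arctan2(d[:,1],d[:,0]))%90).round(1))
```

```text
sqm_jar [0.6528 0.0066 0.085 ]
rs_jar [ 0.6329 -0.2356  0.064 ]
rl_jar [ 0.5352 -0.4093  0.08  ]
rm_jar [0.4944 0.3893 0.095 ]
sql_jar [0.6337 0.2119 0.07  ]
sqm [0.4524 0.128  0.044 ]
rs [ 0.4245 -0.1209  0.066 ]
red1 [ 0.4292 -0.0099  0.022 ]
red2 [ 0.3204 -0.1657  0.022 ]
salt [ 0.5196 -0.0185  0.07  ]
tin [0.3065 0.3205 0.11  ]
mh [ 0.3794 -0.365   0.05  ]
sqmjar [0.6535 0.0039] [0.0417 0.044  0.0417 0.0433] [74.2 74.1 73.3 74. ]
sqljar [0.6326 0.2113] [0.0599 0.0583 0.0617 0.0587] [60.  64.3 60.5 62.5]
sqmlid [0.4482 0.1294] [0.0429 0.0291 0.0398 0.0414] [63.6 47.4 83.2 59.8]
sqllid [ 0.4266 -0.12  ] [0.0619 0.0636 0.0627 0.0631] [86.  84.9 85.5 84.1]
```

Candidates: wooden stack A (232,199) is round-large under square-medium. Stack B (320,206) is square-large under round-medium under round-small. The red discs at (282,205) and (337,245) are decoys, and the salt shaker is at (286,171). Jars: square-large (203,127), square-medium (278,121), round-small (365,132), round-large (430,168), round-medium (131,175). The crop confirms both stacks. I'll start with stack B and look with the wrist camera first.

Request:
jog_arm:
  targets:
    - {"dx": 14.5,"dy": -68,"dz": 0,"turn": -68,"grip": 0}
    - {"dx": 14.5,"dy": -68,"dz": 0,"turn": -68}
    - {"dx": 14.5,"dy": -68,"dz": 0,"turn": -68}
    - {"dx": 14.5,"dy": -68,"dz": 0,"turn": -68}
    - {"dx": 14.5,"dy": -68,"dz": 0,"turn": -68}
    - {"dx": 14.5,"dy": -68,"dz": 0,"turn": -68}
    - {"dx": 14.5,"dy": -68,"dz": 0,"turn": -68}
    - {"dx": 14.5,"dy": -68,"dz": 0,"turn": -68}
    - {"dx": 14.5,"dy": -68,"dz": 0,"turn": -68}
    - {"dx": 14.5,"dy": -68,"dz": 0,"turn": -68}
    - {"dx": 14.5,"dy": -68,"dz": 0,"turn": -68}
    - {"dx": 14.5,"dy": -68,"dz": 0,"turn": -68}
    - {"dx": 14.5,"dy": -68,"dz": 0,"turn": -68}
    - {"dx": 14.5,"dy": -68,"dz": 0,"turn": -68}
    - {"dx": 14.5,"dy": -68,"dz": 0,"turn": -68}
    - {"dx": 14.5,"dy": -68,"dz": 0,"turn": -68}
    - {"dx": 14.5,"dy": -68,"dz": 0,"turn": -68}
    - {"dx": 14.5,"dy": -68,"dz": 0,"turn": -68}
    - {"dx": 14.5,"dy": -68,"dz": 0,"turn": -68}
    - {"dx": 14.5,"dy": -68,"dz": 0,"turn": -68}

```text
schema error: expected keys dx, dy, dz, turn, grip
```

Run:
```python
from h import *
c=cap('wrist','w1.png'); cap('top','t1.png')
s=env.read_state();print(s['position'],s['ee_rot'],s['time_s'])
```

```text
[0.27898344 0.55921674 0.22847067] [-3.14157635e+00  1.80106910e-04  1.10805939e+00] 0.4
```

View pics/w1.png

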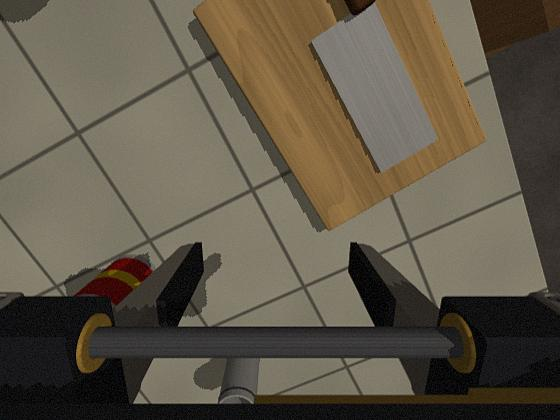

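View pics/t1.png

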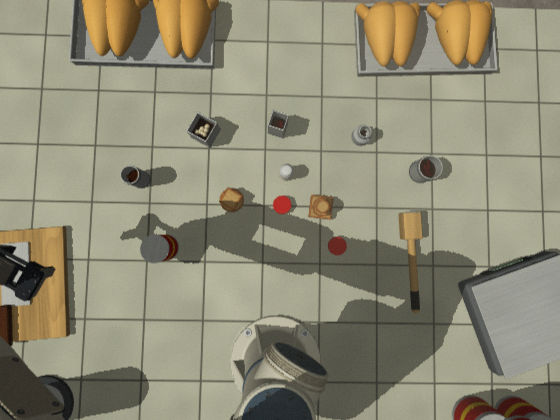

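Request:
jog_arm:
  targets:
    - {"dx": 14.5,"dy": -68,"dz": 0,"turn": -68,"grip": 0}
    - {"dx": 14.5,"dy": -68,"dz": 0,"turn": -68,"grip": 0}
    - {"dx": 14.5,"dy": -68,"dz": 0,"turn": -68,"grip": 0}
    - {"dx": 14.5,"dy": -68,"dz": 0,"turn": -68,"grip": 0}
    - {"dx": 14.5,"dy": -68,"dz": 0,"turn": -68,"grip": 0}
    - {"dx": 14.5,"dy": -68,"dz": 0,"turn": -68,"grip": 0}
    - {"dx": 14.5,"dy": -68,"dz": 0,"turn": -68,"grip": 0}
    - {"dx": 14.5,"dy": -68,"dz": 0,"turn": -68,"grip": 0}
    - {"dx": 14.5,"dy": -68,"dz": 0,"turn": -68,"grip": 0}
    - {"dx": 14.5,"dy": -68,"dz": 0,"turn": -68,"grip": 0}
    - {"dx": 14.5,"dy": -68,"dz": 0,"turn": -68,"grip": 0}
    - {"dx": 14.5,"dy": -68,"dz": 0,"turn": -68,"grip": 0}
    - {"dx": 14.5,"dy": -68,"dz": 0,"turn": -68,"grip": 0}
    - {"dx": 14.5,"dy": -68,"dz": 0,"turn": -68,"grip": 0}
    - {"dx": 14.5,"dy": -68,"dz": 0,"turn": -68,"grip": 0}
    - {"dx": 14.5,"dy": -68,"dz": 0,"turn": -68,"grip": 0}
    - {"dx": 14.5,"dy": -68,"dz": 0,"turn": -68,"grip": 0}
    - {"dx": 14.5,"dy": -68,"dz": 0,"turn": -68,"grip": 0}
    - {"dx": 14.5,"dy": -68,"dz": 0,"turn": -68,"grip": 0}
    - {"dx": 14.5,"dy": -68,"dz": 0,"turn": -68,"grip": 0}

```text
time_s: 2.07
position: [0.4236, -0.1204, 0.2283]
ee_rot: [-3.141, 0.001, -0.08]
wrist_force: [0.4, 0.4, -0.5]
finger_gap: 1.001
```

Run:
```python
from h import *
c=cap('wrist','w1.png')
s=env.read_state();print(s['position'],s['ee_rot'],s['time_s'],s['joint_positions'])
```

```text
[ 0.42357774 -0.11991575  0.22834243] [-3.14111912e+00  7.56835933e-04 -7.84676695e-02] 2.1167 [-2.79535781e-01  6.00118774e-02  2.00836726e+00  3.55845351e-04
  1.07404970e+00 -2.01237647e-01]
```

View pics/w1.png

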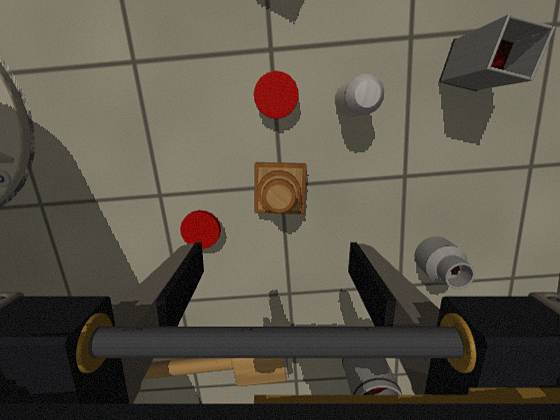

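Run:
```python
from h import *
p=cv2.imread('pics/w1.png')
cv2.imwrite('pics/w1c.png',cv2.resize(p[155:225,245:315],None,fx=8,fy=8,interpolation=cv2.INTER_CUBIC))
```

```text
(no output)
```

View pics/w1c.png

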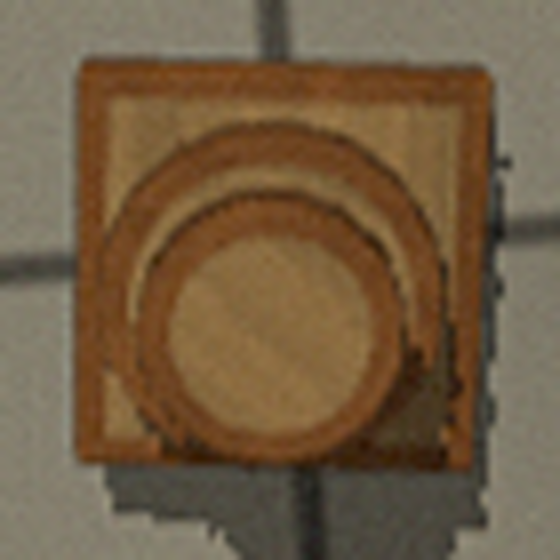

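Run:
```python
from h import *
c=cap('wrist'); f=lambda x,y,z: ray(c,245+x/8-.45,155+y/8-.45,z).round(4)
print(f(271,332,.066))
X=np.array([f(78,60,.022),f(490,72,.022),f(472,468,.022),f(77,462,.022)]);print(X, X.mean(0))
print(f(137,332,.066),f(402,332,.066),f(271,462,.066))
X=np.array([ray(c,u,v,.022) for u,v in [(276,94)]]);print(X)
# jars
for u,v,z in [(374,388,.08),(459,275,.064)]: print(ray(c,u,v,z))
```

```text
[ 0.4269 -0.1174  0.066 ]
[[ 0.4005 -0.0835  0.022 ]
 [ 0.4627 -0.0902  0.022 ]
 [ 0.4568 -0.1529  0.022 ]
 [ 0.394  -0.147   0.022 ]] [ 0.4285 -0.1184  0.022 ]
[ 0.4085 -0.116   0.066 ] [ 0.4449 -0.1188  0.066 ] [ 0.4255 -0.1361  0.066 ]
[[ 0.43273436 -0.00863405  0.022     ]]
[ 0.53161479 -0.37961081  0.08      ]
[ 0.6361347  -0.23223371  0.064     ]
```

Request:
jog_arm:
  targets:
    - {"dx": 0.3,"dy": 0.2,"dz": -8,"turn": -1,"grip": 0}
    - {"dx": 0.3,"dy": 0.2,"dz": -12,"turn": -1,"grip": 0}
    - {"dx": 0.3,"dy": 0.2,"dz": -15.8,"turn": -1,"grip": 0}
    - {"dx": 0.3,"dy": 0.2,"dz": -15.8,"turn": -1,"grip": 0}
    - {"dx": 0.3,"dy": 0.2,"dz": -15.8,"turn": -1,"grip": 0}
    - {"dx": 0.3,"dy": 0.2,"dz": -15.8,"turn": -1,"grip": 0}
    - {"dx": 0.3,"dy": 0.2,"dz": -15.8,"turn": -1,"grip": 0}
    - {"dx": 0.3,"dy": 0.2,"dz": -15.8,"turn": -1,"grip": 140}
    - {"dx": 0.3,"dy": 0.2,"dz": -15.8,"turn": -1,"grip": 140}
    - {"dx": 0.3,"dy": 0.2,"dz": -15.8,"turn": -1,"grip": 140}
    - {"dx": 0.3,"dy": 0.2,"dz": -15.8,"turn": -1,"grip": 160}
    - {"dx": 0.3,"dy": 0.2,"dz": -15.8,"turn": -1,"grip": 180}
    - {"dx": 0.3,"dy": 0.2,"dz": -15.8,"turn": -1,"grip": 255}
    - {"dx": 0.3,"dy": 0.2,"dz": -15.8,"turn": -1,"grip": 255}
    - {"dx": 0.3,"dy": 0.2,"dz": -15.8,"turn": -1,"grip": 255}
  grip_force: 10

```text
time_s: 3.42
position: [0.4267, -0.1177, 0.0704]
ee_rot: [-3.141, 0.001, -0.095]
wrist_force: [-0.5, -0.1, 0.1]
finger_gap: 0.44
```

Run:
```python
from h import *
c=cap('wrist','w2.png')
s=env.read_state();print(s['position'],s['ee_rot'],s['time_s'],s['finger_gap'])
```

```text
[ 0.42664499 -0.11774837  0.07038921] [-3.14125301e+00  6.29422530e-04 -9.52059403e-02] 3.4667 0.41199035210400103
```

View pics/w2.png

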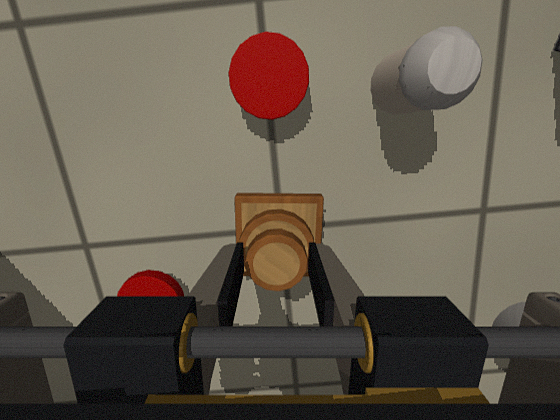

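Request:
jog_arm:
  targets:
    - {"dx": 0,"dy": 0,"dz": 0,"turn": 0,"grip": 255}
    - {"dx": 0,"dy": 0,"dz": 0,"turn": 0,"grip": 255}
    - {"dx": 0,"dy": 0,"dz": 2,"turn": 0,"grip": 255}
    - {"dx": 0,"dy": 0,"dz": 5,"turn": 0,"grip": 255}
    - {"dx": 0,"dy": 0,"dz": 9,"turn": 0,"grip": 255}
    - {"dx": 0,"dy": 0,"dz": 13,"turn": 0,"grip": 255}
    - {"dx": 20.8,"dy": -11.6,"dz": 16,"turn": 0,"grip": 255}
    - {"dx": 20.8,"dy": -11.6,"dz": 16,"turn": 0,"grip": 255}
    - {"dx": 20.8,"dy": -11.6,"dz": 16,"turn": 0,"grip": 255}
    - {"dx": 20.8,"dy": -11.6,"dz": 16,"turn": 0,"grip": 255}
    - {"dx": 20.8,"dy": -11.6,"dz": 16,"turn": 0,"grip": 255}
    - {"dx": 20.8,"dy": -11.6,"dz": 16,"turn": 0,"grip": 255}
    - {"dx": 20.8,"dy": -11.6,"dz": 16,"turn": 0,"grip": 255}
    - {"dx": 20.8,"dy": -11.6,"dz": 16,"turn": 0,"grip": 255}
    - {"dx": 20.8,"dy": -11.6,"dz": 16,"turn": 0,"grip": 255}

```text
time_s: 4.72
position: [0.6335, -0.2332, 0.2294]
ee_rot: [-3.141, 0.003, -0.095]
wrist_force: [0.8, -0.2, -0.2]
finger_gap: 0.409
```

Run:
```python
from h import *
c=cap('wrist','w3.png')
p=cv2.imread('pics/w3.png')
cv2.imwrite('pics/w3c.png',cv2.resize(p[140:300,190:370],None,fx=4,fy=4,interpolation=cv2.INTER_CUBIC)[:600])
s=env.read_state();print(s['position'],s['ee_rot'],s['time_s'],s['finger_gap'])
print(proj(c,s['position']+[0,0,.0]),proj(c,s['position']+[0,0,-.004]))
```

```text
[ 0.63327822 -0.23303664  0.22970868] [-3.14066536e+00  2.56675387e-03 -9.51172491e-02] 4.7667 0.40950966583853804
(np.float64(275.13148706597076), np.float64(266.92188515450397)) (np.float64(275.15819576480135), np.float64(263.7723250157603))
```

View pics/w3c.png

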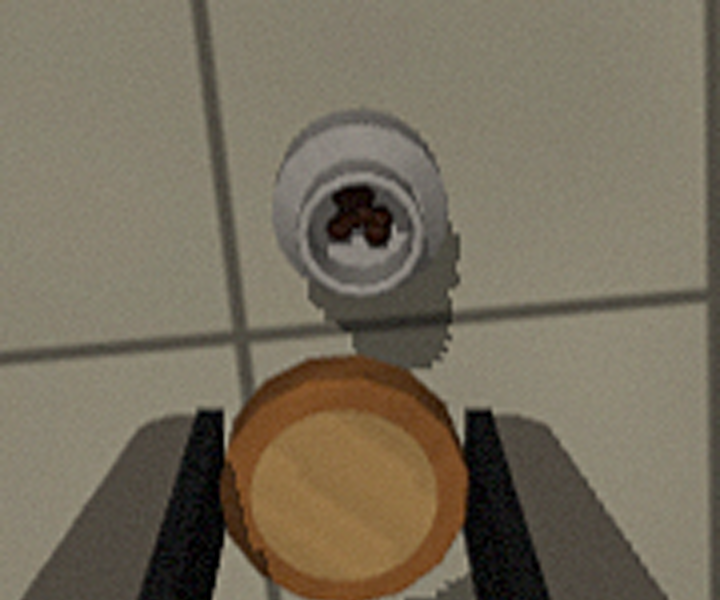

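Run:
```python
from h import *
c=cap('wrist');s=env.read_state()
l=ray(c,190+345/4-.4,140+494/4-.4,s['position'][2]-.0044); j=ray(c,190+362/4-.4,140+232/4-.4,.064)
print(l,j,j-l,s['position'])
```

```text
[ 0.63347797 -0.23262282  0.22562608] [ 0.63796556 -0.23322176  0.064     ] [ 0.0044876  -0.00059893 -0.16162608] [ 0.63333005 -0.2329742   0.23002608]
```

Request:
jog_arm:
  targets:
    - {"dx": 0.4,"dy": 0,"dz": -4,"turn": 0,"grip": 255}
    - {"dx": 0.4,"dy": 0,"dz": -8,"turn": 0,"grip": 255}
    - {"dx": 0.4,"dy": 0,"dz": -10,"turn": 0,"grip": 255}
    - {"dx": 0.4,"dy": 0,"dz": -10,"turn": 0,"grip": 255}
    - {"dx": 0.4,"dy": 0,"dz": -10,"turn": 0,"grip": 255}
    - {"dx": 0.4,"dy": 0,"dz": -10,"turn": 0,"grip": 255}

```text
time_s: 5.32
position: [0.638, -0.2331, 0.132]
ee_rot: [-3.141, -0.0, -0.095]
wrist_force: [0.2, -0.9, 0.5]
finger_gap: 0.405
```

Run:
```python
from h import *
c=cap('wrist','w4.png')
p=cv2.imread('pics/w4.png')
cv2.imwrite('pics/w4c.png',cv2.resize(p[150:300,190:370],None,fx=4,fy=4,interpolation=cv2.INTER_CUBIC)[:600])
s=env.read_state();print(s['position'],s['time_s'],s['finger_gap'])
```

```text
[ 0.63841673 -0.23329159  0.13252777] 5.3667 0.4089783921326738
```

View pics/w4c.png

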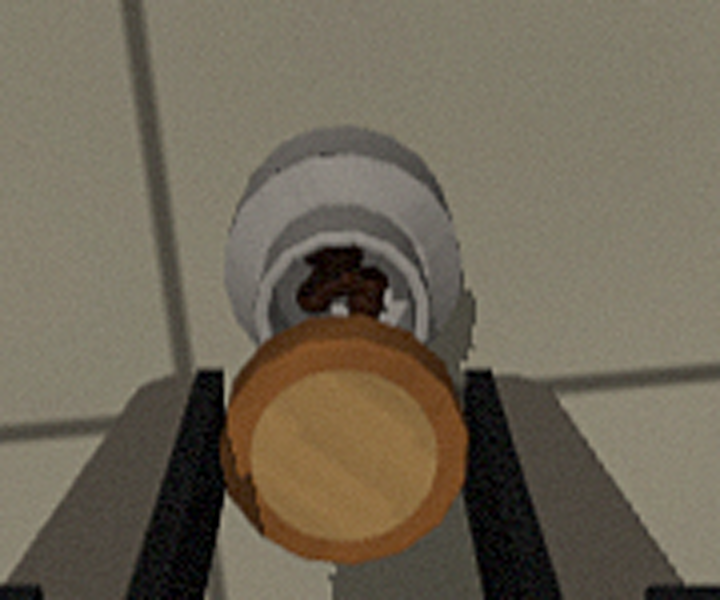

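Run:
```python
from h import *
c=cap('wrist');s=env.read_state()
l=ray(c,190+345/4-.4,150+455/4-.4,s['position'][2]-.0044); j=ray(c,190+344/4-.4,150+317/4-.4,.064)
e=ray(c,190+344/4-.4,150+229/4-.4,.064)
print(l,j,j-l,s['position'],e)
```

```text
[ 0.63862192 -0.23319893  0.12813846] [ 0.63842271 -0.23481794  0.064     ] [-0.00019921 -0.00161901 -0.06413846] [ 0.63850777 -0.23334121  0.13253846] [ 0.64015535 -0.21654774  0.064     ]
```

Request:
jog_arm:
  targets:
    - {"dx": 0,"dy": -0.1,"dz": -2,"turn": 0,"grip": 255}
    - {"dx": 0,"dy": -0.1,"dz": -4,"turn": 0,"grip": 255}
    - {"dx": 0,"dy": -0.1,"dz": -4.6,"turn": 0,"grip": 255}
    - {"dx": 0,"dy": -0.1,"dz": -5.1,"turn": 0,"grip": 255}
    - {"dx": 0,"dy": -0.1,"dz": -5.1,"turn": 0,"grip": 255}
    - {"dx": 0,"dy": -0.1,"dz": -5.1,"turn": 0,"grip": 255}

```text
time_s: 5.92
position: [0.6391, -0.2345, 0.0826]
ee_rot: [3.141, -0.003, -0.095]
wrist_force: [0.1, 0.3, -1.0]
finger_gap: 0.411
```

Request:
jog_arm:
  targets:
    - {"dx": 0,"dy": 0,"dz": 0,"turn": 0,"grip": 120}
    - {"dx": 0,"dy": 0,"dz": 0,"turn": 0,"grip": 100}
    - {"dx": 0,"dy": 0,"dz": 0,"turn": 0,"grip": 60}
    - {"dx": 0,"dy": 0,"dz": 0,"turn": 0,"grip": 60}
    - {"dx": 0,"dy": 0,"dz": 2,"turn": 0,"grip": 0}
    - {"dx": 0,"dy": 0,"dz": 5,"turn": 0,"grip": 0}
    - {"dx": 0,"dy": 0,"dz": 9,"turn": 0,"grip": 0}
    - {"dx": 0,"dy": 0,"dz": 12,"turn": 0,"grip": 0}
    - {"dx": 0,"dy": 0,"dz": 12,"turn": 0,"grip": 0}

```text
time_s: 6.67
position: [0.6425, -0.2358, 0.2101]
ee_rot: [3.139, -0.013, -0.095]
wrist_force: [0.3, -0.9, -0.3]
finger_gap: 0.999
```

Run:
```python
from h import *
c=cap('wrist','w5.png')
s=env.read_state();print(s['position'],s['ee_rot'],s['time_s'],s['finger_gap'])
```

```text
[ 0.64125596 -0.23533814  0.20696343] [ 3.13933976 -0.00950384 -0.09486049] 6.7167 1.0012847523483308
```

View pics/w5.png

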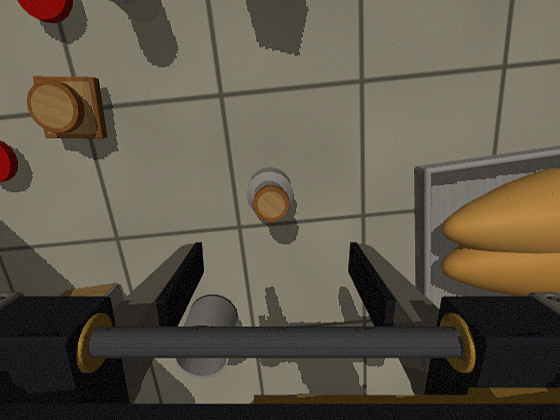

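Request:
jog_arm:
  targets:
    - {"dx": -21.4,"dy": 11.7,"dz": 2,"turn": 0,"grip": 0}
    - {"dx": -21.4,"dy": 11.7,"dz": 2,"turn": 0,"grip": 0}
    - {"dx": -21.4,"dy": 11.7,"dz": 0,"turn": 0,"grip": 0}
    - {"dx": -21.4,"dy": 11.7,"dz": 0,"turn": 0,"grip": 0}
    - {"dx": -21.4,"dy": 11.7,"dz": 0,"turn": 0,"grip": 0}
    - {"dx": -21.4,"dy": 11.7,"dz": -4,"turn": 0,"grip": 0}
    - {"dx": -21.4,"dy": 11.7,"dz": -4,"turn": 0,"grip": 0}
    - {"dx": -21.4,"dy": 11.7,"dz": -4,"turn": 0,"grip": 0}
    - {"dx": -21.4,"dy": 11.7,"dz": -4,"turn": 0,"grip": 0}

```text
time_s: 7.47
position: [0.428, -0.1186, 0.1669]
ee_rot: [3.139, -0.009, -0.095]
wrist_force: [1.0, -0.2, -0.1]
finger_gap: 1.002
```

```bash
cat >> h.py <<'E'
def wcrop(f,x0=190,y0=140,x1=370,y1=290,k=4):
    c=cap('wrist',f); p=cv2.imread('pics/'+f)
    cv2.imwrite('pics/c_'+f,cv2.resize(p[y0:y1,x0:x1],None,fx=k,fy=k,interpolation=cv2.INTER_CUBIC))
    s=env.read_state();print(s['position'].round(4),s['ee_rot'].round(4),s['time_s'],s['finger_gap'].round(3))
    np.savez('last.npz',**{k:v for k,v in c.items() if k!='pixels'},x0=x0,y0=y0,k=k,pos=s['position'])
def wp(x,y,z):
    d=np.load('last.npz'); return ray(d,d['x0']+x/d['k']-.4,d['y0']+y/d['k']-.4,z)
E
python3 -c "
from h import *
wcrop('w6.png')"
```

```text
Traceback (most recent call last):
  File "h.py", line 16, in wcrop
    s=env.read_state();print(s['position'].round(4),s['ee_rot'].round(4),s['time_s'],s['finger_gap'].round(3))
                                                                                     ^^^^^^^^^^^^^^^^^^^^^
AttributeError: 'float' object has no attribute 'round'
```

View pics/c_w6.png

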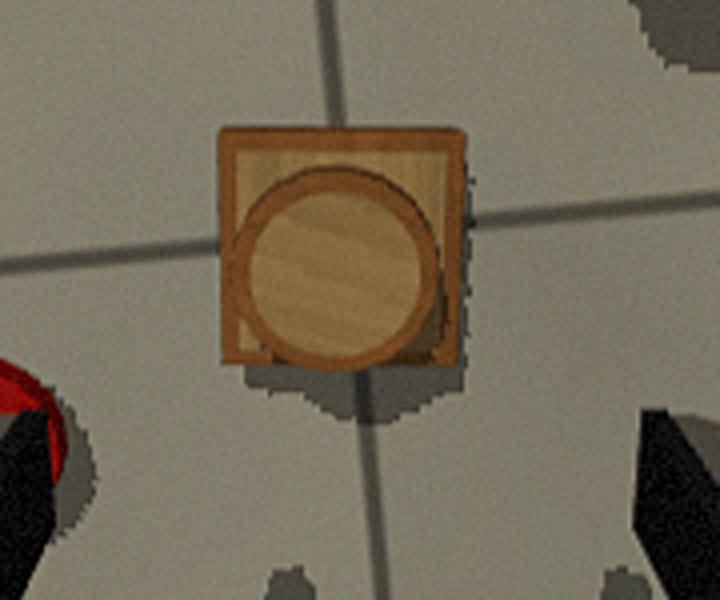

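```bash
sed -i "s/s\['finger_gap'\].round(3)/s['finger_gap']/" h.py
python3 -c "
from h import *
wcrop('w6.png')
print(wp(335,275,.044),wp(335,357,.044),wp(248,275,.044))
X=np.array([wp(219,127,.022),wp(466,128,.022),wp(458,364,.022),wp(222,364,.022)]);print(X,X.mean(0))"
```

```text
[ 0.4296 -0.1192  0.1677] [ 3.1389 -0.0114 -0.095 ] 7.5667 1.002245758570902
[ 0.42832373 -0.11952784  0.044     ] [ 0.4262614  -0.14078326  0.044     ] [ 0.40713831 -0.11744919  0.044     ]
[[ 0.40220713 -0.0839907   0.022     ]
 [ 0.46482101 -0.09029814  0.022     ]
 [ 0.45850242 -0.1541232   0.022     ]
 [ 0.39500979 -0.1478331   0.022     ]] [ 0.43013509 -0.11906129  0.022     ]
```

Request:
jog_arm:
  targets:
    - {"dx": -0.1,"dy": 0,"dz": -5,"turn": 0,"grip": 0}
    - {"dx": -0.1,"dy": 0,"dz": -9,"turn": 0,"grip": 0}
    - {"dx": -0.1,"dy": 0,"dz": -12,"turn": 0,"grip": 0}
    - {"dx": -0.1,"dy": 0,"dz": -12,"turn": 0,"grip": 0}
    - {"dx": -0.1,"dy": 0,"dz": -12,"turn": 0,"grip": 0}
    - {"dx": -0.1,"dy": 0,"dz": -12,"turn": 0,"grip": 60}
    - {"dx": -0.1,"dy": 0,"dz": -12,"turn": 0,"grip": 90}
    - {"dx": -0.1,"dy": 0,"dz": -12,"turn": 0,"grip": 100}
    - {"dx": -0.1,"dy": 0,"dz": -12,"turn": 0,"grip": 120}
    - {"dx": -0.1,"dy": 0,"dz": -12,"turn": 0,"grip": 255}
    - {"dx": -0.1,"dy": 0,"dz": -12,"turn": 0,"grip": 255}
    - {"dx": -0.1,"dy": 0,"dz": -12,"turn": 0,"grip": 255}
    - {"dx": -0.1,"dy": 0,"dz": -12,"turn": 0,"grip": 255}
    - {"dx": -0.1,"dy": 0,"dz": -12,"turn": 0,"grip": 255}

```text
time_s: 8.73
position: [0.4288, -0.1193, 0.0483]
ee_rot: [3.139, -0.012, -0.095]
wrist_force: [-1.7, 0.7, 8.4]
finger_gap: 0.559
```

```bash
python3 -c "
from h import *
wcrop('w7.png')"
```

```text
[ 0.4289 -0.1193  0.0483] [ 3.1388 -0.0121 -0.095 ] 8.7833 0.5604238894448603
```

View pics/c_w7.png

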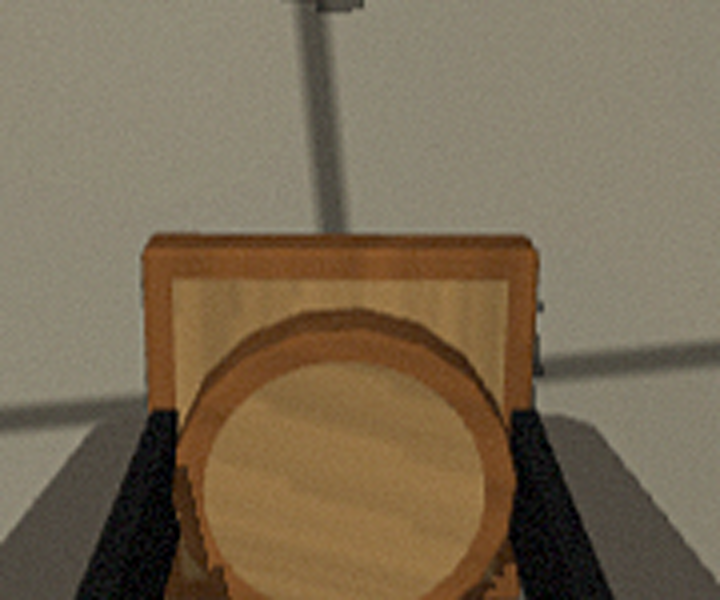

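Request:
jog_arm:
  targets:
    - {"dx": 0,"dy": 0,"dz": 2,"turn": 0,"grip": 255}
    - {"dx": 0,"dy": 0,"dz": 5,"turn": 0,"grip": 255}
    - {"dx": 0,"dy": 0,"dz": 9,"turn": 0,"grip": 255}
    - {"dx": 0,"dy": 0,"dz": 13,"turn": 0,"grip": 255}
    - {"dx": 7,"dy": 51,"dz": 15,"turn": 0,"grip": 255}
    - {"dx": 7,"dy": 51,"dz": 15,"turn": 0,"grip": 255}
    - {"dx": 7,"dy": 51,"dz": 15,"turn": 0,"grip": 255}
    - {"dx": 7,"dy": 51,"dz": 15,"turn": 0,"grip": 255}
    - {"dx": 7,"dy": 51,"dz": 15,"turn": 0,"grip": 255}
    - {"dx": 7,"dy": 51,"dz": 15,"turn": 0,"grip": 255}
    - {"dx": 7,"dy": 51,"dz": 15,"turn": 0,"grip": 255}
    - {"dx": 7,"dy": 51,"dz": 15,"turn": 0,"grip": 255}
    - {"dx": 7,"dy": 51,"dz": 15,"turn": 0,"grip": 255}
    - {"dx": 7,"dy": 51,"dz": 15,"turn": 0,"grip": 255}
    - {"dx": 7,"dy": 51,"dz": 15,"turn": 0,"grip": 255}
    - {"dx": 7,"dy": 51,"dz": 15,"turn": 0,"grip": 255}
    - {"dx": 7,"dy": 51,"dz": 15,"turn": 0,"grip": 255}
    - {"dx": 7,"dy": 51,"dz": 15,"turn": 0,"grip": 255}
    - {"dx": 7,"dy": 51,"dz": 15,"turn": 0,"grip": 255}
    - {"dx": 7,"dy": 51,"dz": 15,"turn": 0,"grip": 255}

```text
time_s: 10.45
position: [0.4983, 0.3894, 0.1978]
ee_rot: [3.137, -0.011, -0.095]
wrist_force: [-0.7, 0.3, -0.4]
finger_gap: 0.561
```

Request:
jog_arm:
  targets:
    - {"dx": 0,"dy": 0,"dz": 0,"turn": 0,"grip": 255}
    - {"dx": 0,"dy": 0,"dz": 0,"turn": 0,"grip": 255}
    - {"dx": 0,"dy": 0,"dz": 0,"turn": 0,"grip": 255}

```text
time_s: 10.7
position: [0.4984, 0.3883, 0.198]
ee_rot: [3.137, -0.011, -0.096]
wrist_force: [0.6, -0.4, 0.2]
finger_gap: 0.561
```

```bash
python3 -c "
from h import *
wcrop('w8.png')"
```

```text
[0.4985 0.3885 0.1981] [ 3.1375 -0.0113 -0.0961] 10.75 0.5566387126064282
```

View pics/c_w8.png

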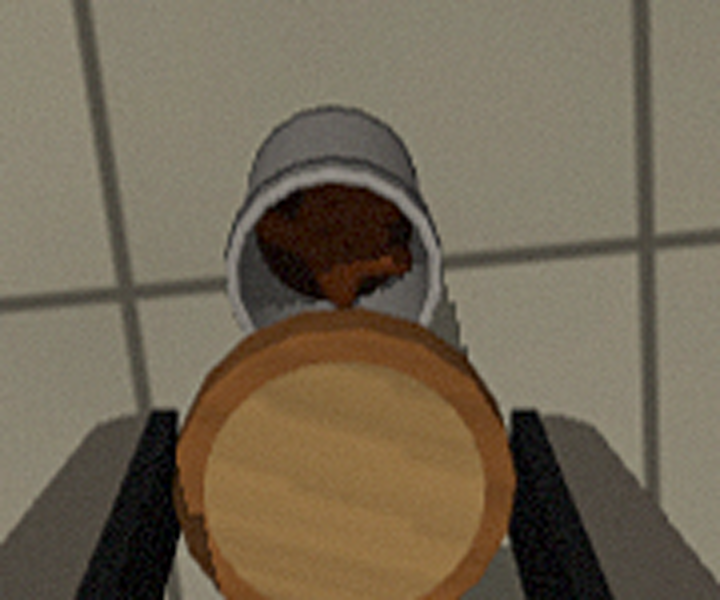

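```bash
python3 -c "
from h import *
z=np.load('last.npz')['pos'][2]-.0043
l=wp(344.5,491,z);j=wp(334,267,.095)
print(l,wp(344.5,361,z)-l,wp(203,491,z)-l)
print(j,wp(334,162,.095)-j,wp(226,267,.095)-j, j-l)"
```

```text
[0.49864461 0.38906828 0.19375841] [0.00196352 0.02041289 0.        ] [-0.02081583  0.00212695  0.        ]
[0.49805733 0.39546896 0.095     ] [0.00236646 0.02395706 0.        ] [-0.02430095  0.00242128  0.        ] [-0.00058728  0.00640068 -0.09875841]
```

Request:
jog_arm:
  targets:
    - {"dx": 0,"dy": 0.6,"dz": -3,"turn": 0,"grip": 255}
    - {"dx": 0,"dy": 0.6,"dz": -4.8,"turn": 0,"grip": 255}
    - {"dx": 0,"dy": 0.6,"dz": -4.8,"turn": 0,"grip": 255}
    - {"dx": 0,"dy": 0.6,"dz": -4.8,"turn": 0,"grip": 255}
    - {"dx": 0,"dy": 0.6,"dz": -4.8,"turn": 0,"grip": 255}
    - {"dx": 0,"dy": 0.6,"dz": -4.8,"turn": 0,"grip": 255}

```text
time_s: 11.25
position: [0.4993, 0.3949, 0.1516]
ee_rot: [3.139, -0.013, -0.096]
wrist_force: [-0.6, -0.9, -0.3]
finger_gap: 0.562
```

```bash
python3 -c "
from h import *
wcrop('w9.png')"
```

```text
[0.4992 0.3949 0.1515] [ 3.139  -0.0128 -0.0964] 11.3 0.5608930695667277
```

View pics/c_w9.png

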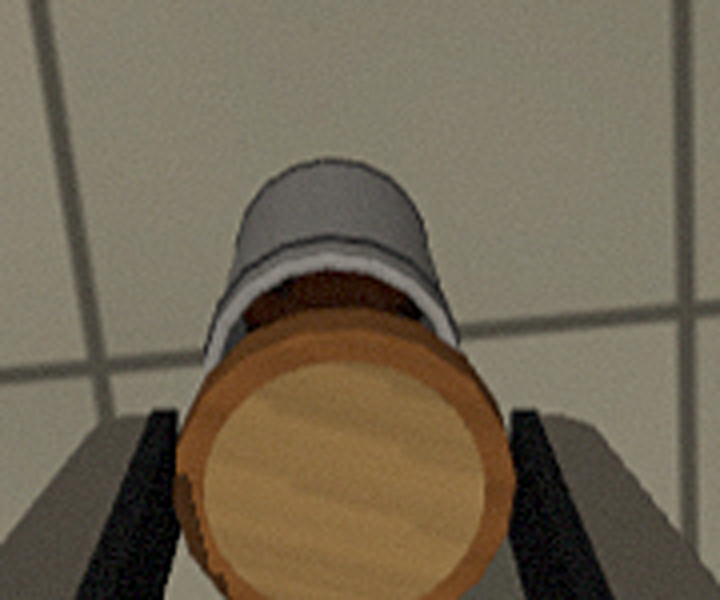

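```bash
python3 -c "
from h import *
z=np.load('last.npz')['pos'][2]-.0043
l=wp(344.5,491,z);t=wp(333,242,.095)
print(l,t,t-[.0024,.0249,0],wp(204,365,.095),wp(462,365,.095))"
```

```text
[0.49949139 0.39568972 0.14724223] [0.50043364 0.42019309 0.095     ] [0.49803364 0.39529309 0.095     ] [0.47365949 0.39860387 0.095     ] [0.52251607 0.39365088 0.095     ]
```

Request:
jog_arm:
  targets:
    - {"dx": -0.1,"dy": 0,"dz": -2,"turn": 0,"grip": 255}
    - {"dx": -0.1,"dy": 0,"dz": -3.2,"turn": 0,"grip": 255}
    - {"dx": -0.1,"dy": 0,"dz": -4,"turn": 0,"grip": 255}
    - {"dx": -0.1,"dy": 0,"dz": -4,"turn": 0,"grip": 255}
    - {"dx": -0.1,"dy": 0,"dz": -4,"turn": 0,"grip": 255}
    - {"dx": -0.1,"dy": 0,"dz": -4,"turn": 0,"grip": 255}

```text
time_s: 11.8
position: [0.4984, 0.395, 0.1118]
ee_rot: [3.139, -0.013, -0.096]
wrist_force: [0.1, 0.8, -0.9]
finger_gap: 0.561
```

Request:
jog_arm:
  targets:
    - {"dx": 0,"dy": 0,"dz": 0,"turn": 0,"grip": 95}
    - {"dx": 0,"dy": 0,"dz": 0,"turn": 0,"grip": 80}
    - {"dx": 0,"dy": 0,"dz": 0,"turn": 0,"grip": 50}
    - {"dx": 0,"dy": 0,"dz": 0,"turn": 0,"grip": 30}
    - {"dx": 0,"dy": 0,"dz": 2,"turn": 0,"grip": 0}
    - {"dx": 0,"dy": 0,"dz": 5,"turn": 0,"grip": 0}
    - {"dx": 0,"dy": 0,"dz": 9,"turn": 0,"grip": 0}
    - {"dx": 0,"dy": 0,"dz": 9,"turn": 0,"grip": 0}
    - {"dx": 0,"dy": 0,"dz": 9,"turn": 0,"grip": 0}
    - {"dx": 0,"dy": 0,"dz": 9,"turn": 0,"grip": 0}
    - {"dx": 0,"dy": 0,"dz": 9,"turn": 0,"grip": 0}

```text
time_s: 12.72
position: [0.4976, 0.3944, 0.2005]
ee_rot: [3.137, -0.011, -0.096]
wrist_force: [1.2, 0.0, -1.0]
finger_gap: 1.003
```

```bash
python3 -c "
from h import *
wcrop('w10.png')"
```

```text
[0.4976 0.3944 0.2002] [ 3.1372 -0.011  -0.0963] 12.7667 1.0020474924023781
```

View pics/w10.png

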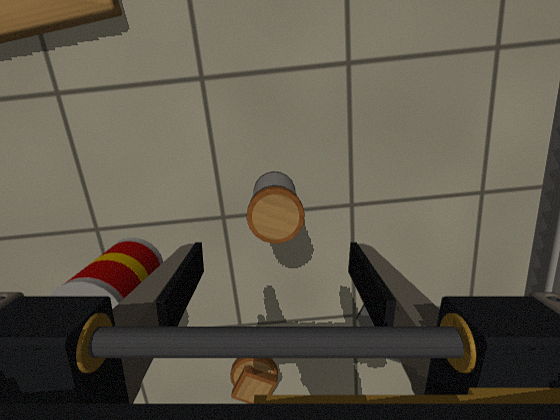

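Request:
jog_arm:
  targets:
    - {"dx": -4.3,"dy": -26.3,"dz": 0,"turn": -24,"grip": 0}
    - {"dx": -4.3,"dy": -26.3,"dz": 0,"turn": -24,"grip": 0}
    - {"dx": -4.3,"dy": -26.3,"dz": 0,"turn": -24,"grip": 0}
    - {"dx": -4.3,"dy": -26.3,"dz": 0,"turn": -24,"grip": 0}
    - {"dx": -4.3,"dy": -26.3,"dz": 0,"turn": -24,"grip": 0}
    - {"dx": -4.3,"dy": -26.3,"dz": 0,"turn": -24,"grip": 0}
    - {"dx": -4.3,"dy": -26.3,"dz": -2,"turn": -24,"grip": 0}
    - {"dx": -4.3,"dy": -26.3,"dz": -2,"turn": -24,"grip": 0}
    - {"dx": -4.3,"dy": -26.3,"dz": -2,"turn": -24,"grip": 0}
    - {"dx": -4.3,"dy": -26.3,"dz": -2,"turn": -24,"grip": 0}
    - {"dx": -4.3,"dy": -26.3,"dz": -2,"turn": -24,"grip": 0}

```text
time_s: 13.68
position: [0.4552, 0.1326, 0.1805]
ee_rot: [3.138, -0.011, -0.514]
wrist_force: [-0.3, 0.1, -0.1]
finger_gap: 1.001
```

```bash
python3 -c "
from h import *
wcrop('w11.png')"
```

```text
[0.4552 0.1327 0.1806] [ 3.1378 -0.0113 -0.5138] 13.7333 0.9980896291329477
```

View pics/c_w11.png

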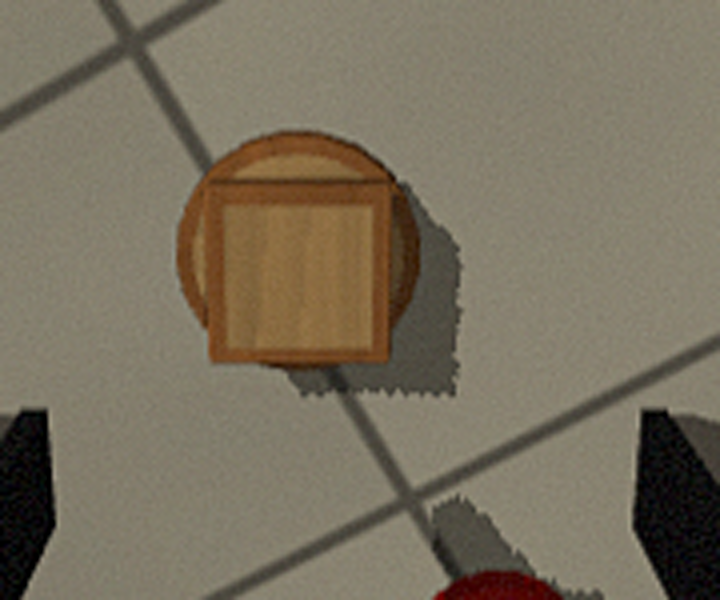

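```bash
python3 -c "
from h import *
X=np.array([wp(222,205,.044),wp(373,205,.044),wp(370,349,.044),wp(227,349,.044)]);d=np.roll(X,-1,0)-X
print(X.mean(0),np.hypot(d[:,0],d[:,1]),np.degrees(np.arctan2(d[:,1],d[:,0])))
print(wp(298,250,.022),wp(177,250,.022),wp(420,250,.022),wp(298,368,.022))"
```

```text
[0.44401936 0.1329162  0.044     ] [0.03800177 0.03852016 0.03732849 0.03845953] [ -29.60207459 -120.20699797  150.30674805   60.79515885]
[0.44432342 0.1345812  0.022     ] [0.41556847 0.15093611 0.022     ] [0.47339026 0.1180489  0.022     ] [0.42704023 0.1047507  0.022     ]
```

Request:
jog_arm:
  targets:
    - {"dx": -1.1,"dy": 0,"dz": -4,"turn": 0,"grip": 0}
    - {"dx": -1.1,"dy": 0,"dz": -8,"turn": 0,"grip": 0}
    - {"dx": -1.1,"dy": 0,"dz": -11,"turn": 0,"grip": 0}
    - {"dx": -1.1,"dy": 0,"dz": -13.2,"turn": 0,"grip": 0}
    - {"dx": -1.1,"dy": 0,"dz": -13.2,"turn": 0,"grip": 0}
    - {"dx": -1.1,"dy": 0,"dz": -13.2,"turn": 0,"grip": 0}
    - {"dx": -1.1,"dy": 0,"dz": -13.2,"turn": 0,"grip": 60}
    - {"dx": -1.1,"dy": 0,"dz": -13.2,"turn": 0,"grip": 90}
    - {"dx": -1.1,"dy": 0,"dz": -13.2,"turn": 0,"grip": 105}
    - {"dx": -1.1,"dy": 0,"dz": -13.2,"turn": 0,"grip": 120}
    - {"dx": -1.1,"dy": 0,"dz": -13.2,"turn": 0,"grip": 140}
    - {"dx": -1.1,"dy": 0,"dz": -13.2,"turn": 0,"grip": 255}
    - {"dx": -1.1,"dy": 0,"dz": -13.2,"turn": 0,"grip": 255}
    - {"dx": -1.1,"dy": 0,"dz": -13.2,"turn": 0,"grip": 255}
    - {"dx": -1.1,"dy": 0,"dz": -13.2,"turn": 0,"grip": 255}

```text
time_s: 14.98
position: [0.4444, 0.1327, 0.0488]
ee_rot: [3.138, -0.012, -0.514]
wrist_force: [-1.3, -0.1, 5.8]
finger_gap: 0.521
```

```bash
python3 -c "
from h import *
wcrop('w12.png')"
```

```text
[0.4443 0.1327 0.0489] [ 3.138  -0.0115 -0.5139] 15.0333 0.5241891402032445
```

View pics/c_w12.png

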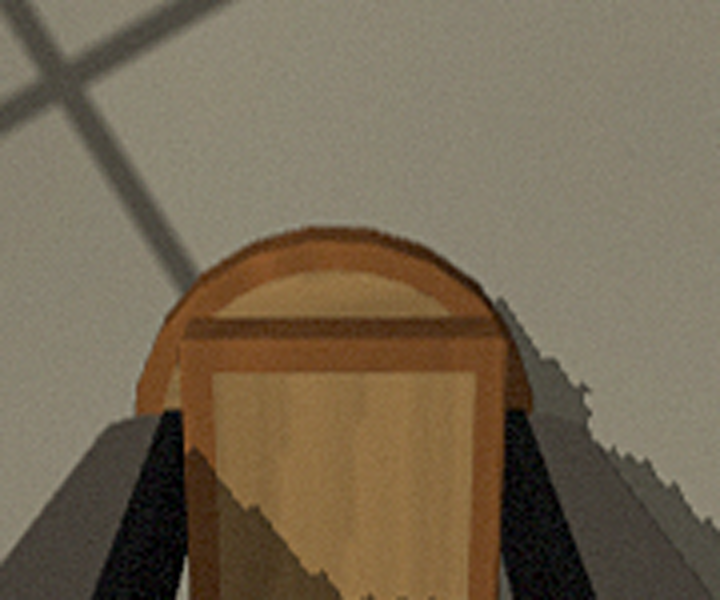

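Request:
jog_arm:
  targets:
    - {"dx": 0,"dy": 0,"dz": 2,"turn": 0,"grip": 255}
    - {"dx": 0,"dy": 0,"dz": 5,"turn": 0,"grip": 255}
    - {"dx": 0,"dy": 0,"dz": 9,"turn": 0,"grip": 255}
    - {"dx": 0,"dy": 0,"dz": 13,"turn": 0,"grip": 255}
    - {"dx": 21.3,"dy": -12.6,"dz": 14,"turn": 13,"grip": 255}
    - {"dx": 21.3,"dy": -12.6,"dz": 14,"turn": 13,"grip": 255}
    - {"dx": 21.3,"dy": -12.6,"dz": 14,"turn": 13,"grip": 255}
    - {"dx": 21.3,"dy": -12.6,"dz": 14,"turn": 13,"grip": 255}
    - {"dx": 21.3,"dy": -12.6,"dz": 14,"turn": 13,"grip": 255}
    - {"dx": 21.3,"dy": -12.6,"dz": 14,"turn": 13,"grip": 255}
    - {"dx": 21.3,"dy": -12.6,"dz": 14,"turn": 13,"grip": 255}
    - {"dx": 21.3,"dy": -12.6,"dz": 14,"turn": 13,"grip": 255}
    - {"dx": 21.3,"dy": -12.6,"dz": 14,"turn": 13,"grip": 255}
    - {"dx": 21.3,"dy": -12.6,"dz": 14,"turn": 13,"grip": 255}
    - {"dx": 21.3,"dy": -12.6,"dz": 14,"turn": 13,"grip": 255}
    - {"dx": 21.3,"dy": -12.6,"dz": 14,"turn": 13,"grip": 255}
    - {"dx": 21.3,"dy": -12.6,"dz": 14,"turn": 13,"grip": 255}

```text
time_s: 16.45
position: [0.6569, 0.0073, 0.1891]
ee_rot: [3.138, -0.012, -0.286]
wrist_force: [-0.2, 0.4, -0.6]
finger_gap: 0.517
```

```bash
python3 -c "
from h import *
wcrop('w13.png')"
```

```text
[0.657  0.0072 0.1892] [ 3.138  -0.0118 -0.2863] 16.5 0.5237304972235635
```

View pics/c_w13.png

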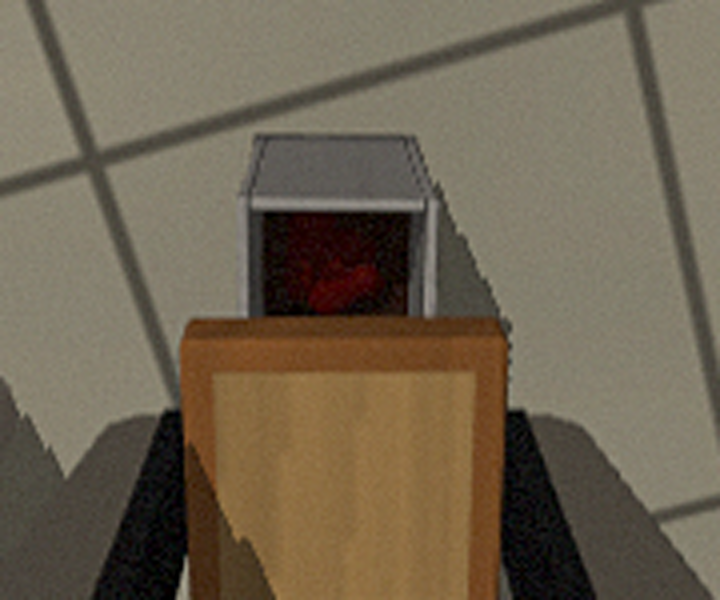

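```bash
python3 -c "
from h import *
p=cv2.imread('pics/w13.png')
cv2.imwrite('pics/zz.png',cv2.resize(p[165:255,225:320],None,fx=8,fy=8,interpolation=cv2.INTER_CUBIC)[:600])
"
```

```text
(no output)
```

View pics/zz.png

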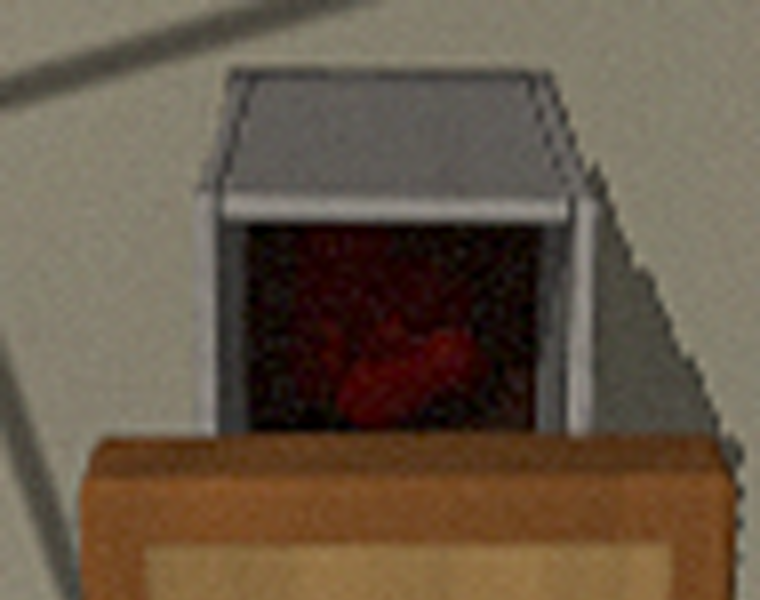

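```bash
python3 -c "
from h import *
d=np.load('last.npz');z=d['pos'][2]-.0049
w=lambda x,y,zz: ray(d,225+x/8-.45,165+y/8-.45,zz)
def ang(a,b): v=b-a; return np.degrees(np.arctan2(v[1],v[0])),np.hypot(v[0],v[1])
print(ang(w(198,192,.085),w(598,196,.085)),ang(w(222,218,.085),w(570,222,.085)),ang(w(198,192,.085),w(201,434,.085)),ang(w(598,196,.085),w(592,434,.085)))
print(ang(w(145,543,z),w(672,543,z)),ang(w(82,480,z),w(730,474,z)),np.degrees(-.2863))
m=(w(198,192,.085)+w(598,196,.085))/2; ml=(w(145,543,z)+w(672,543,z))/2
print(m,ml)
for a in (-15.8,-16.4):
  a=np.radians(a); n=np.array([np.sin(a),-np.cos(a)]); print(m[:2]+n*.023, ml[:2]+n*.0192)
"
```

```text
(np.float64(-17.122558412390337), np.float64(0.044693776479699666)) (np.float64(-17.22033287555205), np.float64(0.03900959517286995)) (np.float64(-107.15282013862202), np.float64(0.0284284607765253)) (np.float64(-106.47244809675966), np.float64(0.028031181088769883))
(np.float64(-16.651474988094282), np.float64(0.03796986678671352)) (np.float64(-16.067530322822275), np.float64(0.04628960753872285)) -16.403781674595468
[0.66373392 0.02944545 0.085     ] [0.66263604 0.02590793 0.184251  ]
[0.65747147 0.00731443] [0.65740826 0.00743335]
[0.65724006 0.00738123] [0.65721509 0.0074891 ]
```

Request:
jog_arm:
  targets:
    - {"dx": 0,"dy": 0,"dz": -4,"turn": -0.5,"grip": 255}
    - {"dx": 0,"dy": 0,"dz": -6,"turn": -0.5,"grip": 255}
    - {"dx": 0,"dy": 0,"dz": -7.2,"turn": -0.5,"grip": 255}
    - {"dx": 0,"dy": 0,"dz": -8,"turn": -0.5,"grip": 255}
    - {"dx": 0,"dy": 0,"dz": -8.6,"turn": -0.5,"grip": 255}
    - {"dx": 0,"dy": 0,"dz": -8.6,"turn": -0.5,"grip": 255}
    - {"dx": 0,"dy": 0,"dz": -8.6,"turn": -0.5,"grip": 255}
    - {"dx": 0,"dy": 0,"dz": -8.6,"turn": -0.5,"grip": 255}

```text
time_s: 17.17
position: [0.6579, 0.0072, 0.1043]
ee_rot: [3.139, -0.013, -0.295]
wrist_force: [0.7, -0.5, -0.4]
finger_gap: 0.521
```

```bash
python3 -c "
from h import *
wcrop('w14.png')"
```

```text
[0.6579 0.0071 0.1044] [ 3.1386 -0.0136 -0.2951] 17.2167 0.5200340173559457
```

View pics/c_w14.png

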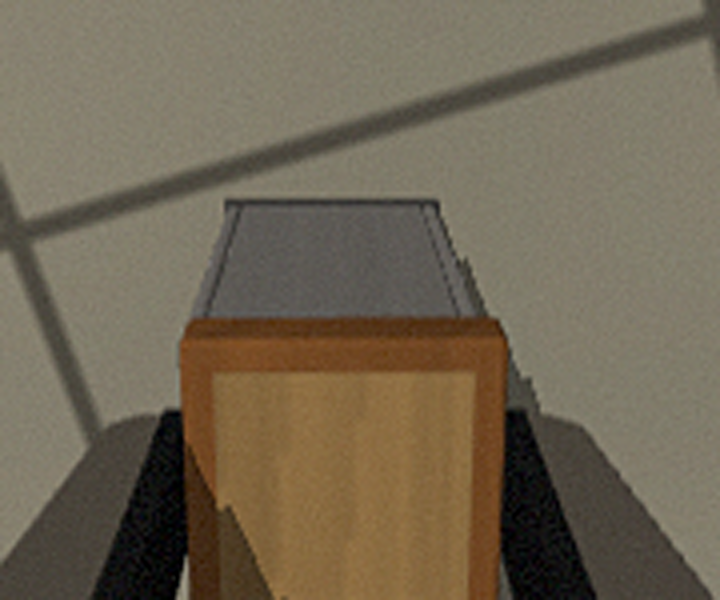

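Request:
jog_arm:
  targets:
    - {"dx": -0.05,"dy": 0,"dz": -0.2,"turn": 0,"grip": 255}
    - {"dx": -0.05,"dy": 0,"dz": -0.2,"turn": 0,"grip": 255}
    - {"dx": -0.05,"dy": 0,"dz": -0.2,"turn": 0,"grip": 255}
    - {"dx": -0.05,"dy": 0,"dz": -0.2,"turn": 0,"grip": 110}
    - {"dx": -0.05,"dy": 0,"dz": -0.2,"turn": 0,"grip": 90}
    - {"dx": -0.05,"dy": 0,"dz": -0.2,"turn": 0,"grip": 60}
    - {"dx": -0.05,"dy": 0,"dz": -0.2,"turn": 0,"grip": 40}
    - {"dx": -0.05,"dy": 0,"dz": 3,"turn": 0,"grip": 0}
    - {"dx": -0.05,"dy": 0,"dz": 7,"turn": 0,"grip": 0}
    - {"dx": -0.05,"dy": 0,"dz": 10,"turn": 0,"grip": 0}
    - {"dx": -0.05,"dy": 0,"dz": 10,"turn": 0,"grip": 0}
    - {"dx": -0.05,"dy": 0,"dz": 10,"turn": 0,"grip": 0}
    - {"dx": -0.05,"dy": 0,"dz": 10,"turn": 0,"grip": 0}

```text
time_s: 18.3
position: [0.6569, 0.0072, 0.2038]
ee_rot: [3.138, -0.013, -0.295]
wrist_force: [-0.8, -0.4, -0.1]
finger_gap: 1.002
```

```bash
python3 -c "
from h import *
wcrop('w15.png')"
```

```text
[0.6564 0.0071 0.2029] [ 3.138  -0.0115 -0.2951] 18.35 1.0020673881595736
```

View pics/c_w15.png

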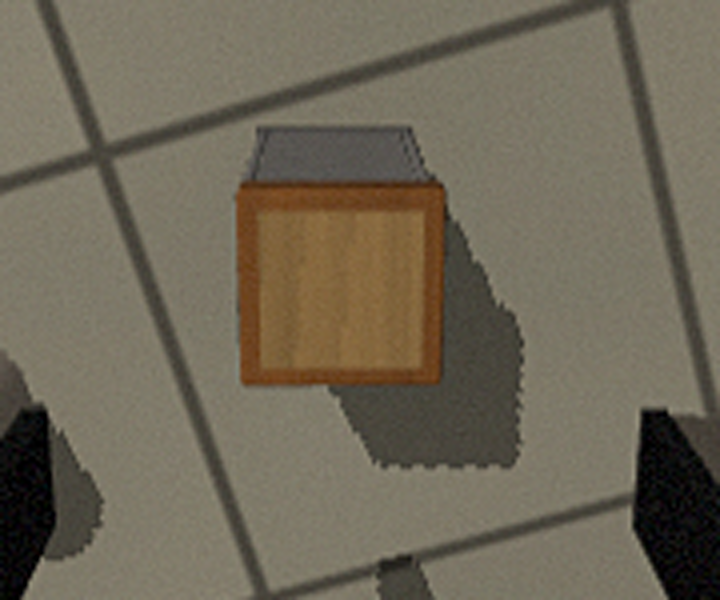

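Request:
jog_arm:
  targets:
    - {"dx": -21.2,"dy": 12.7,"dz": 0,"turn": 0,"grip": 0}
    - {"dx": -21.2,"dy": 12.7,"dz": 0,"turn": 0,"grip": 0}
    - {"dx": -21.2,"dy": 12.7,"dz": 0,"turn": 0,"grip": 0}
    - {"dx": -21.2,"dy": 12.7,"dz": 0,"turn": 0,"grip": 0}
    - {"dx": -21.2,"dy": 12.7,"dz": -3,"turn": 0,"grip": 0}
    - {"dx": -21.2,"dy": 12.7,"dz": -6,"turn": 0,"grip": 0}
    - {"dx": -21.2,"dy": 12.7,"dz": -6,"turn": 0,"grip": 0}
    - {"dx": -21.2,"dy": 12.7,"dz": -6,"turn": 0,"grip": 0}
    - {"dx": -21.2,"dy": 12.7,"dz": -6,"turn": 0,"grip": 0}
    - {"dx": -21.2,"dy": 12.7,"dz": -6,"turn": 0,"grip": 0}

```text
time_s: 19.18
position: [0.4454, 0.1341, 0.1431]
ee_rot: [3.138, -0.012, -0.295]
wrist_force: [-0.1, -0.1, 0.4]
finger_gap: 1.0
```

```bash
python3 -c "
from h import *
wcrop('w16.png')"
```

```text
[0.4459 0.134  0.1435] [ 3.1385 -0.0127 -0.2955] 19.2333 0.9994948327069377
```

View pics/c_w16.png

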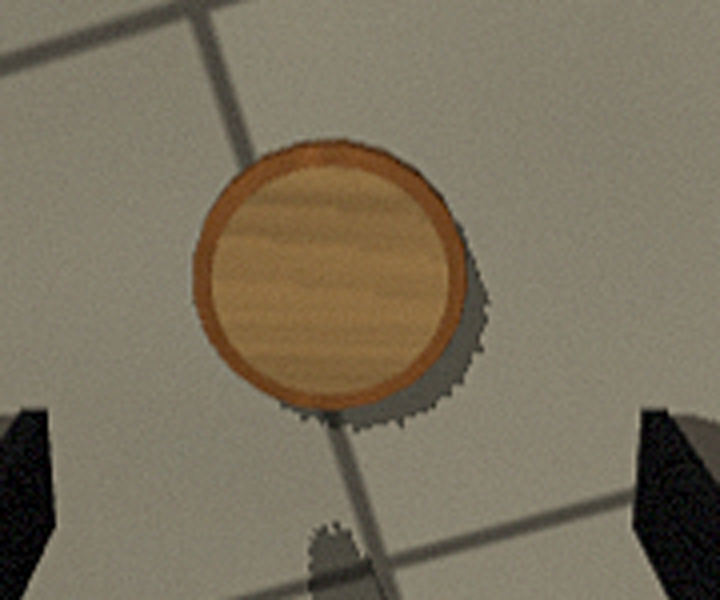

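```bash
python3 -c "
from h import *
print(wp(330,280,.022),wp(211,280,.022),wp(449,280,.022),wp(330,396,.022),wp(330,166,.022))"
```

```text
[0.44339294 0.13342527 0.022     ] [0.41578101 0.1419146  0.022     ] [0.47107762 0.12491356 0.022     ] [0.43449603 0.10445769 0.022     ] [0.45163998 0.16027696 0.022     ]
```

Request:
jog_arm:
  targets:
    - {"dx": -0.25,"dy": -0.1,"dz": -4,"turn": 0,"grip": 0}
    - {"dx": -0.25,"dy": -0.1,"dz": -8,"turn": 0,"grip": 0}
    - {"dx": -0.25,"dy": -0.1,"dz": -10,"turn": 0,"grip": 0}
    - {"dx": -0.25,"dy": -0.1,"dz": -11.7,"turn": 0,"grip": 0}
    - {"dx": -0.25,"dy": -0.1,"dz": -11.7,"turn": 0,"grip": 0}
    - {"dx": -0.25,"dy": -0.1,"dz": -11.7,"turn": 0,"grip": 0}
    - {"dx": -0.25,"dy": -0.1,"dz": -11.7,"turn": 0,"grip": 30}
    - {"dx": -0.25,"dy": -0.1,"dz": -11.7,"turn": 0,"grip": 50}
    - {"dx": -0.25,"dy": -0.1,"dz": -11.7,"turn": 0,"grip": 65}
    - {"dx": -0.25,"dy": -0.1,"dz": -11.7,"turn": 0,"grip": 80}
    - {"dx": -0.25,"dy": -0.1,"dz": -11.7,"turn": 0,"grip": 255}
    - {"dx": -0.25,"dy": -0.1,"dz": -11.7,"turn": 0,"grip": 255}
    - {"dx": -0.25,"dy": -0.1,"dz": -11.7,"turn": 0,"grip": 255}
    - {"dx": -0.25,"dy": -0.1,"dz": -11.7,"turn": 0,"grip": 255}

```text
time_s: 20.4
position: [0.4442, 0.1332, 0.0275]
ee_rot: [3.139, -0.014, -0.295]
wrist_force: [0.3, -1.2, 8.7]
finger_gap: 0.734
```

```bash
python3 -c "
from h import *
wcrop('w17.png')"
```

```text
[0.4442 0.1332 0.0274] [ 3.1394 -0.0141 -0.2953] 20.45 0.7349137951497036
```

View pics/c_w17.png

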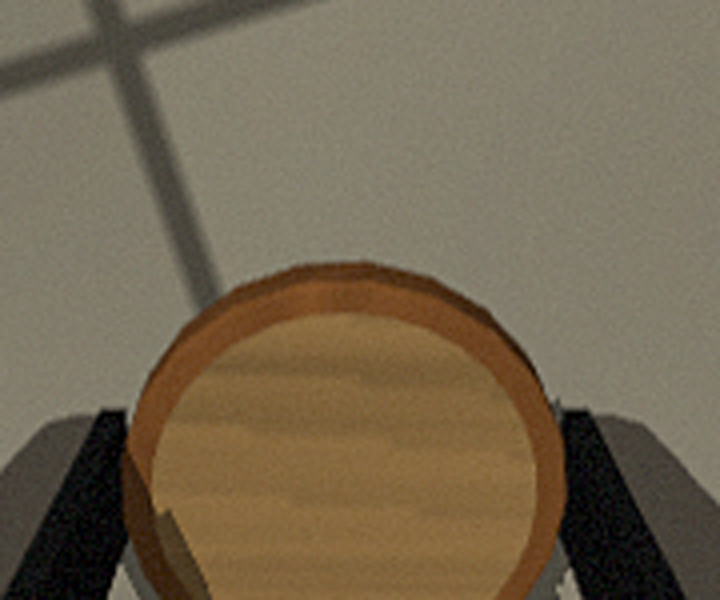

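Request:
jog_arm:
  targets:
    - {"dx": 0,"dy": 0,"dz": 2,"turn": 0,"grip": 255}
    - {"dx": 0,"dy": 0,"dz": 5,"turn": 0,"grip": 255}
    - {"dx": 0,"dy": 0,"dz": 9,"turn": 0,"grip": 255}
    - {"dx": 0,"dy": 0,"dz": 13,"turn": 0,"grip": 255}
    - {"dx": 9.4,"dy": -53.8,"dz": 16,"turn": 0,"grip": 255}
    - {"dx": 9.4,"dy": -53.8,"dz": 16,"turn": 0,"grip": 255}
    - {"dx": 9.4,"dy": -53.8,"dz": 16,"turn": 0,"grip": 255}
    - {"dx": 9.4,"dy": -53.8,"dz": 16,"turn": 0,"grip": 255}
    - {"dx": 9.4,"dy": -53.8,"dz": 16,"turn": 0,"grip": 255}
    - {"dx": 9.4,"dy": -53.8,"dz": 16,"turn": 0,"grip": 255}
    - {"dx": 9.4,"dy": -53.8,"dz": 16,"turn": 0,"grip": 255}
    - {"dx": 9.4,"dy": -53.8,"dz": 16,"turn": 0,"grip": 255}
    - {"dx": 9.4,"dy": -53.8,"dz": 16,"turn": 0,"grip": 255}
    - {"dx": 9.4,"dy": -53.8,"dz": 16,"turn": 0,"grip": 255}
    - {"dx": 9.4,"dy": -53.8,"dz": 16,"turn": 0,"grip": 255}
    - {"dx": 9.4,"dy": -53.8,"dz": 16,"turn": 0,"grip": 255}
    - {"dx": 9.4,"dy": -53.8,"dz": 16,"turn": 0,"grip": 255}
    - {"dx": 9.4,"dy": -53.8,"dz": 16,"turn": 0,"grip": 255}
    - {"dx": 9.4,"dy": -53.8,"dz": 16,"turn": 0,"grip": 255}
    - {"dx": 9.4,"dy": -53.8,"dz": 16,"turn": 0,"grip": 255}

```text
time_s: 22.12
position: [0.5376, -0.4042, 0.187]
ee_rot: [3.14, -0.013, -0.296]
wrist_force: [-0.3, 0.7, -0.4]
finger_gap: 0.735
```

Request:
jog_arm:
  targets:
    - {"dx": 0,"dy": 0,"dz": 0,"turn": 0,"grip": 255}
    - {"dx": 0,"dy": 0,"dz": 0,"turn": 0,"grip": 255}
    - {"dx": 0,"dy": 0,"dz": 0,"turn": 0,"grip": 255}
    - {"dx": 0,"dy": 0,"dz": 0,"turn": 0,"grip": 255}

```text
time_s: 22.45
position: [0.5378, -0.4031, 0.1873]
ee_rot: [3.14, -0.013, -0.295]
wrist_force: [-0.2, 0.1, -0.3]
finger_gap: 0.738
```

```bash
python3 -c "
from h import *
wcrop('w18.png')"
```

```text
[ 0.5378 -0.4034  0.1873] [ 3.1402 -0.0132 -0.2952] 22.5 0.7367850967786441
```

View pics/c_w18.png

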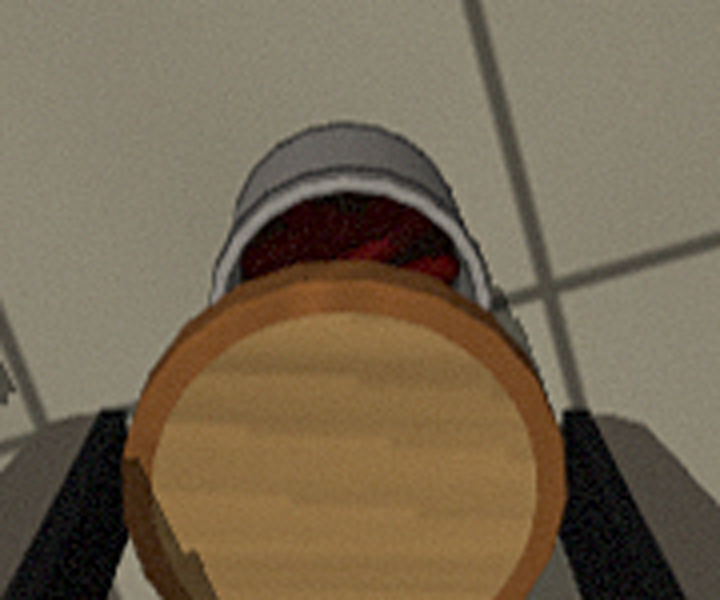

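```bash
python3 -c "
from h import *
d=np.load('last.npz');z=d['pos'][2]-.0054
a=-.2952;n=np.array([np.sin(a),-np.cos(a)])
l=wp(344.5,312,z)[:2]+n*.0285
j=wp(351.5,174,.08)[:2]+n*.033
print(l,j,j-l,d['pos'])
print(wp(211,298,.08),wp(492,298,.08))
p=cv2.imread('pics/w18.png')
"
```

```text
[ 0.5379688  -0.40335806] [ 0.53943963 -0.4088751 ] [ 0.00147083 -0.00551704] [ 0.53780678 -0.40335983  0.187285  ]
[ 0.5095064  -0.39567932  0.08      ] [ 0.57181966 -0.41488082  0.08      ]
```

Request:
jog_arm:
  targets:
    - {"dx": 0.15,"dy": -0.5,"dz": -3,"turn": 0,"grip": 255}
    - {"dx": 0.15,"dy": -0.5,"dz": -5,"turn": 0,"grip": 255}
    - {"dx": 0.15,"dy": -0.5,"dz": -5,"turn": 0,"grip": 255}
    - {"dx": 0.15,"dy": -0.5,"dz": -5,"turn": 0,"grip": 255}
    - {"dx": 0.15,"dy": -0.5,"dz": -5,"turn": 0,"grip": 255}
    - {"dx": 0.15,"dy": -0.5,"dz": -5,"turn": 0,"grip": 255}

```text
time_s: 23.0
position: [0.5401, -0.4088, 0.1389]
ee_rot: [3.139, -0.015, -0.295]
wrist_force: [0.1, 0.2, -0.2]
finger_gap: 0.732
```

```bash
python3 -c "
from h import *
wcrop('w19.png')"
```

```text
[ 0.5401 -0.4088  0.1389] [ 3.1394 -0.0154 -0.295 ] 23.05 0.7338103466357206
```

View pics/c_w19.png

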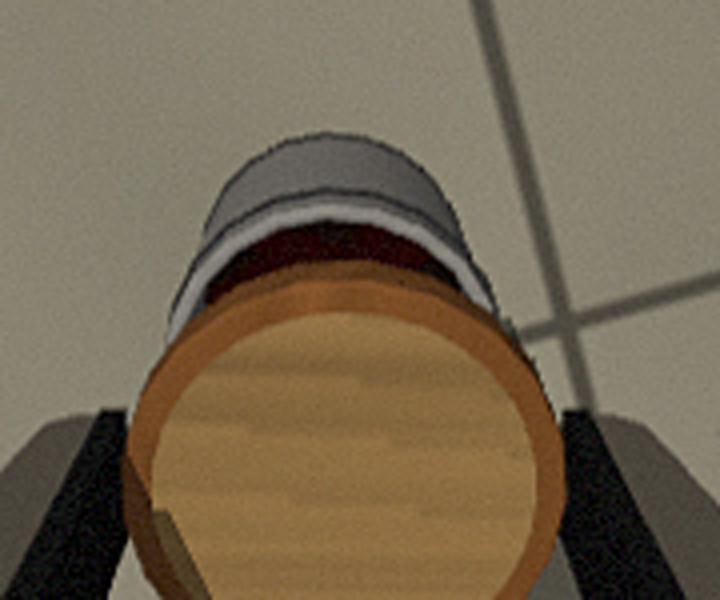

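```bash
python3 -c "
from h import *
d=np.load('last.npz');z=d['pos'][2]-.0054
a=-.2952;n=np.array([np.sin(a),-np.cos(a)])
l=wp(344.5,312,z)[:2]+n*.0285
for u,v in((338,198),(338,202)):
  j=wp(u,v,.08)[:2]+n*.033
  print(l,j,j-l,d['pos'])
"
```

```text
[ 0.54031301 -0.40907543] [ 0.54007316 -0.40873344] [-0.00023985  0.00034199] [ 0.54009872 -0.40880567  0.13889841]
[ 0.54031301 -0.40907543] [ 0.53985292 -0.40945519] [-0.00046009 -0.00037976] [ 0.54009872 -0.40880567  0.13889841]
```

Request:
jog_arm:
  targets:
    - {"dx": -0.05,"dy": 0,"dz": -2,"turn": 0,"grip": 255}
    - {"dx": -0.05,"dy": 0,"dz": -3.2,"turn": 0,"grip": 255}
    - {"dx": -0.05,"dy": 0,"dz": -4.1,"turn": 0,"grip": 255}
    - {"dx": -0.05,"dy": 0,"dz": -4.1,"turn": 0,"grip": 255}
    - {"dx": -0.05,"dy": 0,"dz": -4.1,"turn": 0,"grip": 255}
    - {"dx": -0.05,"dy": 0,"dz": -4.1,"turn": 0,"grip": 255}

```text
time_s: 23.55
position: [0.5396, -0.4089, 0.0982]
ee_rot: [3.139, -0.015, -0.295]
wrist_force: [-0.1, -1.0, 0.4]
finger_gap: 0.734
```

Request:
jog_arm:
  targets:
    - {"dx": 0,"dy": 0,"dz": 0,"turn": 0,"grip": 60}
    - {"dx": 0,"dy": 0,"dz": 0,"turn": 0,"grip": 45}
    - {"dx": 0,"dy": 0,"dz": 0,"turn": 0,"grip": 20}
    - {"dx": 0,"dy": 0,"dz": 0,"turn": 0,"grip": 0}
    - {"dx": 0,"dy": 0,"dz": 2,"turn": 0,"grip": 0}
    - {"dx": 0,"dy": 0,"dz": 6,"turn": 0,"grip": 0}
    - {"dx": 0,"dy": 0,"dz": 10,"turn": 0,"grip": 0}
    - {"dx": 0,"dy": 0,"dz": 10,"turn": 0,"grip": 0}
    - {"dx": 0,"dy": 0,"dz": 10,"turn": 0,"grip": 0}
    - {"dx": 0,"dy": 0,"dz": 10,"turn": 0,"grip": 0}

```text
time_s: 24.38
position: [0.5394, -0.4087, 0.1981]
ee_rot: [3.139, -0.015, -0.295]
wrist_force: [-0.1, -0.0, -0.7]
finger_gap: 0.999
```

```bash
python3 -c "
from h import *
wcrop('w20.png')"
```

```text
[ 0.539  -0.4084  0.1972] [ 3.14   -0.0137 -0.2951] 24.4333 0.9943151925495468
```

View pics/w20.png

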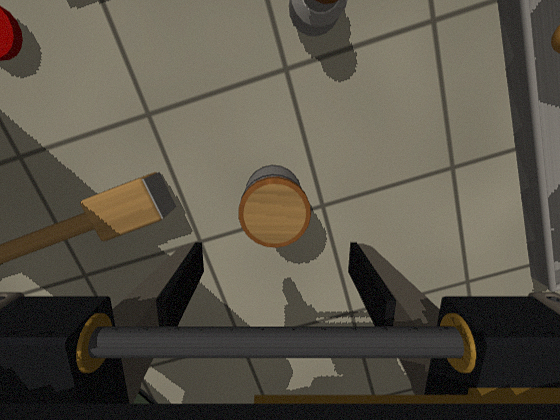

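Request:
jog_arm:
  targets:
    - {"dx": -10.9,"dy": 28.9,"dz": 0,"turn": 11,"grip": 0}
    - {"dx": -10.9,"dy": 28.9,"dz": 0,"turn": 11,"grip": 0}
    - {"dx": -10.9,"dy": 28.9,"dz": 0,"turn": 11,"grip": 0}
    - {"dx": -10.9,"dy": 28.9,"dz": 0,"turn": 11,"grip": 0}
    - {"dx": -10.9,"dy": 28.9,"dz": 0,"turn": 11,"grip": 0}
    - {"dx": -10.9,"dy": 28.9,"dz": 0,"turn": 11,"grip": 0}
    - {"dx": -10.9,"dy": 28.9,"dz": -5,"turn": 11,"grip": 0}
    - {"dx": -10.9,"dy": 28.9,"dz": -5,"turn": 11,"grip": 0}
    - {"dx": -10.9,"dy": 28.9,"dz": -5,"turn": 11,"grip": 0}
    - {"dx": -10.9,"dy": 28.9,"dz": -5,"turn": 11,"grip": 0}
    - {"dx": -10.9,"dy": 28.9,"dz": -5,"turn": 11,"grip": 0}
    - {"dx": -10.9,"dy": 28.9,"dz": -5,"turn": 11,"grip": 0}

```text
time_s: 25.43
position: [0.4309, -0.1202, 0.1475]
ee_rot: [3.14, -0.015, -0.104]
wrist_force: [0.3, 0.1, 1.6]
finger_gap: 1.001
```

```bash
python3 -c "
from h import *
wcrop('w21.png')"
```

```text
[ 0.4309 -0.1204  0.1476] [ 3.1397 -0.0149 -0.1039] 25.4833 0.9988017154413038
```

View pics/c_w21.png

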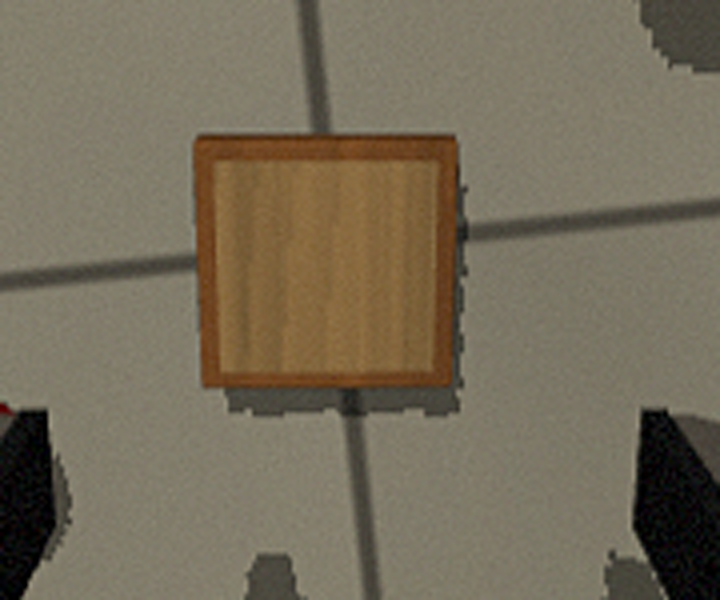

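```bash
python3 -c "
from h import *
X=np.array([wp(214,160,.022),wp(437,160,.022),wp(433,373,.022),wp(219,374,.022)]);d=np.roll(X,-1,0)-X
print(X.mean(0),np.hypot(d[:,0],d[:,1]),np.degrees(np.arctan2(d[:,1],d[:,0])))"
```

```text
[ 0.42837431 -0.11957413  0.022     ] [0.05342981 0.05456858 0.0541057  0.05467954] [ -6.07654172 -95.68780107 174.0413911   83.60330003]
```

Request:
jog_arm:
  targets:
    - {"dx": -0.25,"dy": 0.1,"dz": -4,"turn": 0,"grip": 0}
    - {"dx": -0.25,"dy": 0.1,"dz": -8,"turn": 0,"grip": 0}
    - {"dx": -0.25,"dy": 0.1,"dz": -10.5,"turn": 0,"grip": 0}
    - {"dx": -0.25,"dy": 0.1,"dz": -12,"turn": 0,"grip": 0}
    - {"dx": -0.25,"dy": 0.1,"dz": -12,"turn": 0,"grip": 0}
    - {"dx": -0.25,"dy": 0.1,"dz": -12,"turn": 0,"grip": 0}
    - {"dx": -0.25,"dy": 0.1,"dz": -12,"turn": 0,"grip": 30}
    - {"dx": -0.25,"dy": 0.1,"dz": -12,"turn": 0,"grip": 50}
    - {"dx": -0.25,"dy": 0.1,"dz": -12,"turn": 0,"grip": 70}
    - {"dx": -0.25,"dy": 0.1,"dz": -12,"turn": 0,"grip": 90}
    - {"dx": -0.25,"dy": 0.1,"dz": -12,"turn": 0,"grip": 255}
    - {"dx": -0.25,"dy": 0.1,"dz": -12,"turn": 0,"grip": 255}
    - {"dx": -0.25,"dy": 0.1,"dz": -12,"turn": 0,"grip": 255}
    - {"dx": -0.25,"dy": 0.1,"dz": -12,"turn": 0,"grip": 255}

```text
time_s: 26.65
position: [0.429, -0.1195, 0.0284]
ee_rot: [3.139, -0.016, -0.104]
wrist_force: [-0.8, -0.2, 8.0]
finger_gap: 0.696
```

```bash
python3 -c "
from h import *
wcrop('w22.png')"
```

```text
[ 0.429  -0.1195  0.0283] [ 3.1394 -0.0161 -0.1038] 26.7 0.6969288442526748
```

View pics/c_w22.png

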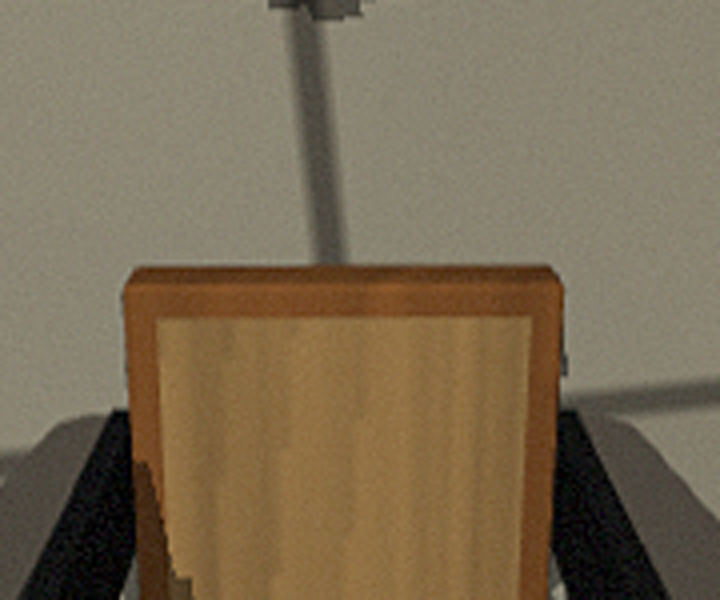

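Request:
jog_arm:
  targets:
    - {"dx": 0,"dy": 0,"dz": 2,"turn": 0,"grip": 255}
    - {"dx": 0,"dy": 0,"dz": 5,"turn": 0,"grip": 255}
    - {"dx": 0,"dy": 0,"dz": 9,"turn": 0,"grip": 255}
    - {"dx": 0,"dy": 0,"dz": 13,"turn": 0,"grip": 255}
    - {"dx": 20.8,"dy": 33.3,"dz": 15,"turn": -22,"grip": 255}
    - {"dx": 20.8,"dy": 33.3,"dz": 15,"turn": -22,"grip": 255}
    - {"dx": 20.8,"dy": 33.3,"dz": 15,"turn": -22,"grip": 255}
    - {"dx": 20.8,"dy": 33.3,"dz": 15,"turn": -22,"grip": 255}
    - {"dx": 20.8,"dy": 33.3,"dz": 15,"turn": -22,"grip": 255}
    - {"dx": 20.8,"dy": 33.3,"dz": 15,"turn": -22,"grip": 255}
    - {"dx": 20.8,"dy": 33.3,"dz": 15,"turn": -22,"grip": 255}
    - {"dx": 20.8,"dy": 33.3,"dz": 15,"turn": -22,"grip": 255}
    - {"dx": 20.8,"dy": 33.3,"dz": 15,"turn": -22,"grip": 255}
    - {"dx": 20.8,"dy": 33.3,"dz": 15,"turn": -22,"grip": 255}
    - {"dx": 20.8,"dy": 33.3,"dz": 15,"turn": -22,"grip": 255}
    - {"dx": 20.8,"dy": 33.3,"dz": 15,"turn": -22,"grip": 255}
    - {"dx": 20.8,"dy": 33.3,"dz": 15,"turn": -22,"grip": 255}
    - {"dx": 20.8,"dy": 33.3,"dz": 15,"turn": -22,"grip": 255}
    - {"dx": 20.8,"dy": 33.3,"dz": 15,"turn": -22,"grip": 255}
    - {"dx": 20.8,"dy": 33.3,"dz": 15,"turn": -22,"grip": 255}

```text
time_s: 28.37
position: [0.6367, 0.2124, 0.1786]
ee_rot: [3.139, -0.016, -0.489]
wrist_force: [-0.4, -0.5, -0.7]
finger_gap: 0.699
```

```bash
python3 -c "
from h import *
wcrop('w23.png')"
```

```text
[0.6368 0.2126 0.1786] [ 3.1394 -0.0162 -0.4889] 28.4167 0.6914455802404256
```

View pics/c_w23.png

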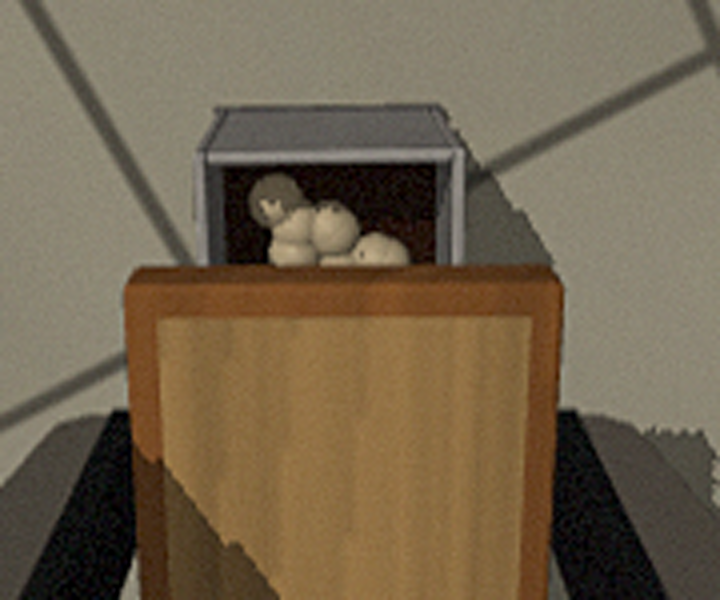

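```bash
python3 -c "
from h import *
p=cv2.imread('pics/w23.png')
cv2.imwrite('pics/zz2.png',cv2.resize(p[160:225,220:330],None,fx=7,fy=7,interpolation=cv2.INTER_CUBIC))
"
```

```text
(no output)
```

View pics/zz2.png

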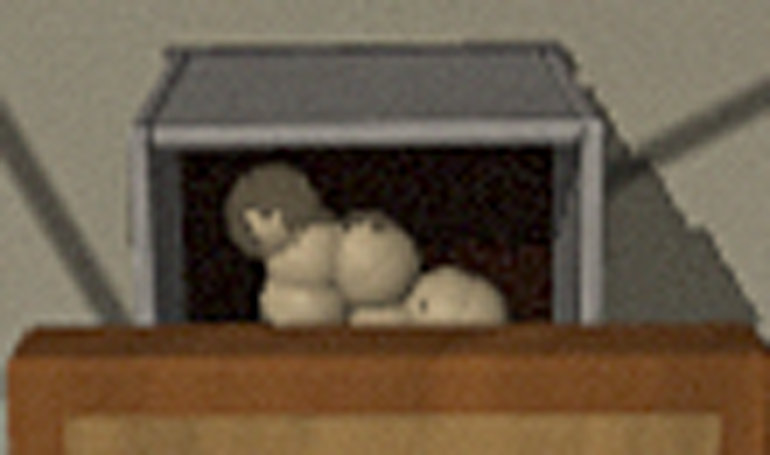

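```bash
python3 -c "
from h import *
d=np.load('last.npz');z=d['pos'][2]-.0063
w=lambda x,y,zz: ray(d,220+x/7-.45,160+y/7-.45,zz)
def ang(a,b): v=b-a; return np.degrees(np.arctan2(v[1],v[0])),np.hypot(v[0],v[1])
L,R=w(132,124,.07),w(604,120,.07)
print(ang(L,R),ang(w(152,146,.07),w(582,141,.07)),ang(L,w(134,320,.07)),ang(R,w(602,320,.07)))
l1,l2=wp(158,317,z),wp(532,316,z)
print(ang(l1,l2),np.degrees(-.4889))
for a in (-27.,-27.7):
  a=np.radians(a); n=np.array([np.sin(a),-np.cos(a)]); j=((L+R)/2)[:2]+n*.031; l=((l1+l2)/2)[:2]+n*.0271;print(j,l,j-l)
"
```

```text
(np.float64(-27.67929714501995), np.float64(0.06058443762658531)) (np.float64(-27.505220844391136), np.float64(0.055360734312798164)) (np.float64(-119.48116355675191), np.float64(0.026076352730199138)) (np.float64(-116.8826467847497), np.float64(0.026699224568249018))
(np.float64(-28.15358629697653), np.float64(0.053597272470420655)) -28.01190660394595
[0.63730605 0.21461645] [0.63771037 0.21219138] [-0.00040432  0.00242506]
[0.63696966 0.21479045] [0.63741629 0.21234349] [-0.00044664  0.00244695]
```

Request:
jog_arm:
  targets:
    - {"dx": -0.1,"dy": 0.2,"dz": -3,"turn": 0,"grip": 255}
    - {"dx": -0.1,"dy": 0.2,"dz": -5.5,"turn": 0,"grip": 255}
    - {"dx": -0.1,"dy": 0.2,"dz": -5.5,"turn": 0,"grip": 255}
    - {"dx": -0.1,"dy": 0.2,"dz": -5.5,"turn": 0,"grip": 255}
    - {"dx": -0.1,"dy": 0.2,"dz": -5.5,"turn": 0,"grip": 255}
    - {"dx": -0.1,"dy": 0.2,"dz": -5.5,"turn": 0,"grip": 255}

```text
time_s: 28.92
position: [0.6369, 0.2148, 0.1255]
ee_rot: [3.141, -0.018, -0.489]
wrist_force: [0.5, 0.4, -1.7]
finger_gap: 0.692
```

```bash
python3 -c "
from h import *
wcrop('w24.png')"
```

```text
[0.6369 0.2148 0.1255] [ 3.1414 -0.0181 -0.489 ] 28.9667 0.6904523487386764
```

View pics/c_w24.png

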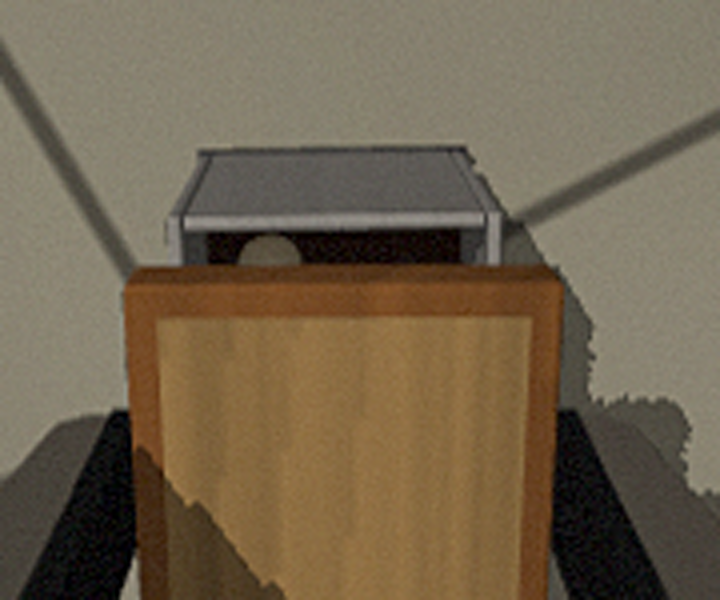

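```bash
python3 -c "
from h import *
d=np.load('last.npz');z=d['pos'][2]-.0063
def ang(a,b): v=b-a; return np.degrees(np.arctan2(v[1],v[0])),np.hypot(v[0],v[1])
L,R=wp(166,217,.07),wp(502,213,.07)
l1,l2=wp(158,317,z),wp(532,316,z)
print(ang(L,R),ang(wp(185,231,.07),wp(487,226,.07)),ang(l1,l2))
for a in (-27.,-27.7):
  a=np.radians(a); n=np.array([np.sin(a),-np.cos(a)]); j=((L+R)/2)[:2]+n*.031; l=((l1+l2)/2)[:2]+n*.0271;print(j,l,j-l)
"
```

```text
(np.float64(-27.55581281120767), np.float64(0.06127686171642704)) (np.float64(-27.292363773911198), np.float64(0.05526663079303206)) (np.float64(-28.19361507399659), np.float64(0.05363227990687865))
[0.63686967 0.21457817] [0.63796981 0.21454262] [-1.10014250e-03  3.55437225e-05]
[0.63653327 0.21475217] [0.63767574 0.21469473] [-1.14246353e-03  5.74340264e-05]
```

dx −0.1, turn +0.7, then down 3.7 cm.

Request:
jog_arm:
  targets:
    - {"dx": -0.15,"dy": 0,"dz": -1.5,"turn": 0.7,"grip": 255}
    - {"dx": -0.15,"dy": 0,"dz": -2.6,"turn": 0.7,"grip": 255}
    - {"dx": -0.15,"dy": 0,"dz": -3.2,"turn": 0.7,"grip": 255}
    - {"dx": -0.15,"dy": 0,"dz": -3.7,"turn": 0.7,"grip": 255}
    - {"dx": -0.15,"dy": 0,"dz": -3.7,"turn": 0.7,"grip": 255}
    - {"dx": -0.15,"dy": 0,"dz": -3.7,"turn": 0.7,"grip": 255}
    - {"dx": -0.15,"dy": 0,"dz": -3.7,"turn": 0.7,"grip": 255}

```text
time_s: 29.55
position: [0.6355, 0.2149, 0.0886]
ee_rot: [3.141, -0.018, -0.477]
wrist_force: [0.5, -0.4, -1.5]
finger_gap: 0.697
```

Request:
jog_arm:
  targets:
    - {"dx": 0,"dy": 0,"dz": 0,"turn": 0,"grip": 65}
    - {"dx": 0,"dy": 0,"dz": 0,"turn": 0,"grip": 50}
    - {"dx": 0,"dy": 0,"dz": 0,"turn": 0,"grip": 25}
    - {"dx": 0,"dy": 0,"dz": 0,"turn": 0,"grip": 0}
    - {"dx": 0,"dy": 0,"dz": 2,"turn": 0,"grip": 0}
    - {"dx": 0,"dy": 0,"dz": 6,"turn": 0,"grip": 0}
    - {"dx": 0,"dy": 0,"dz": 11,"turn": 0,"grip": 0}
    - {"dx": 0,"dy": 0,"dz": 11,"turn": 0,"grip": 0}
    - {"dx": 0,"dy": 0,"dz": 11,"turn": 0,"grip": 0}
    - {"dx": 0,"dy": 0,"dz": 11,"turn": 0,"grip": 0}

```text
time_s: 30.38
position: [0.6355, 0.2149, 0.1988]
ee_rot: [-3.141, -0.019, -0.477]
wrist_force: [-1.0, -0.3, -0.6]
finger_gap: 1.001
```

```bash
python3 -c "
from h import *
wcrop('w25.png')"
```

```text
[0.6348 0.2146 0.1974] [ 3.1403 -0.0171 -0.4769] 30.4333 0.9967427283062019
```

View pics/c_w25.png

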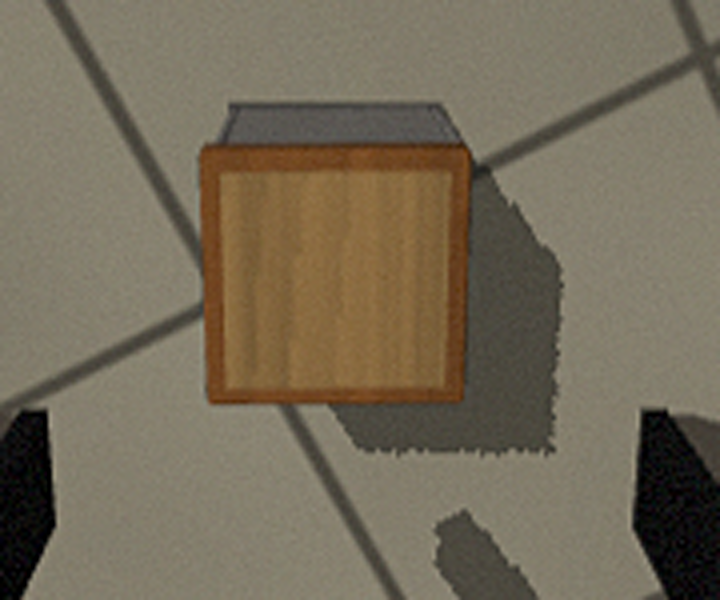

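Request:
jog_arm:
  targets:
    - {"dx": -18,"dy": 2,"dz": 14,"turn": 0,"grip": 0}
    - {"dx": -18,"dy": 2,"dz": 14,"turn": 0,"grip": 0}
    - {"dx": -18,"dy": 2,"dz": 14,"turn": 0,"grip": 0}
    - {"dx": -18,"dy": 2,"dz": 14,"turn": 0,"grip": 0}
    - {"dx": -18,"dy": 2,"dz": 14,"turn": 0,"grip": 0}
    - {"dx": -18,"dy": 2,"dz": 14,"turn": 0,"grip": 0}
    - {"dx": -18,"dy": 2,"dz": 14,"turn": 0,"grip": 0}
    - {"dx": -18,"dy": 2,"dz": 14,"turn": 0,"grip": 0}
    - {"dx": -18,"dy": 2,"dz": 14,"turn": 0,"grip": 0}

```text
time_s: 31.18
position: [0.4549, 0.2343, 0.3355]
ee_rot: [3.138, -0.016, -0.477]
wrist_force: [-0.4, 0.1, -0.6]
finger_gap: 0.999
```

Run:
```python
from h import *
s=cap('scene','s_end.png')['pixels'][:,:,::-1]; t=cap('top','t_end.png')['pixels'][:,:,::-1]
def cr(i,u,v,r=26): return cv2.resize(i[v-r:v+r,u-r:u+r],(260,260),interpolation=cv2.INTER_CUBIC)
a=[cr(s,u,v) for u,v in [(101,250),(176,287),(289,284),(383,276),(443,222)]]
w=np.hstack(a[:3]); w2=np.hstack(a[3:]+[cr(s,230,213)])
cv2.imwrite('pics/sc.png',np.vstack([w,w2]))
```

```text
(no output)
```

View pics/sc.png

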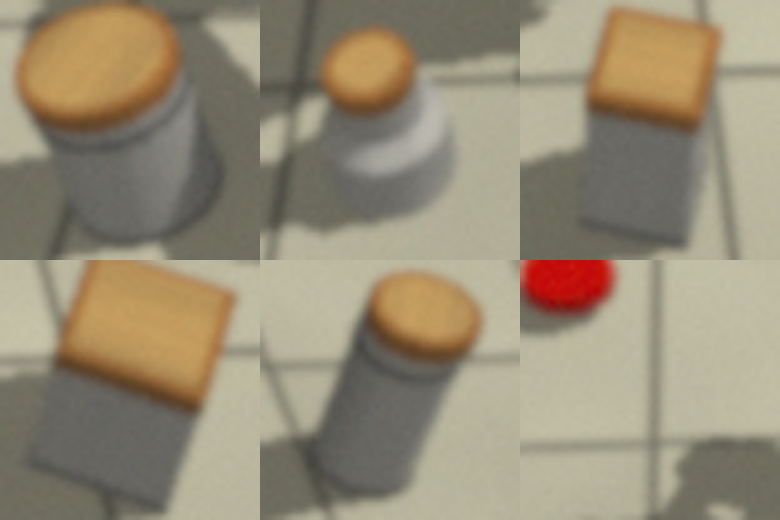

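View pics/t_end.png

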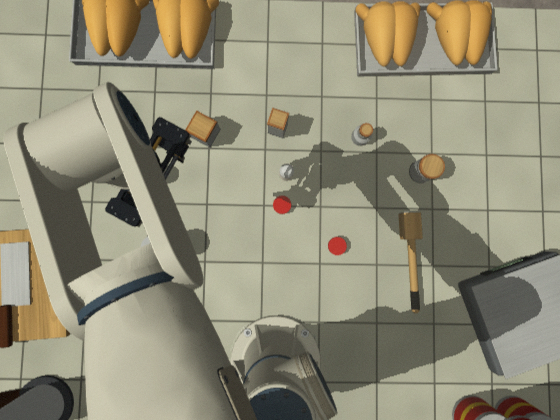

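Run:
```python
from h import *
c=cap('scene'); im=c['pixels'][:,:,::-1].copy(); hsv=cv2.cvtColor(im,cv2.COLOR_BGR2HSV)
m=((hsv[...,0]<25)&(hsv[...,1]>90)&(hsv[...,2]>60)).astype(np.uint8)
th=np.linspace(0,2*np.pi,60)
for n,x,y,rim,r in [('rs',.638,-.2345,.064,.019),('rm',.498,.3952,.095,.026),('rl',.5395,-.409,.08,.034)]:
    pts=np.array([proj(c,[x+r*np.cos(t),y+r*np.sin(t),z]) for t in th for z in (rim,rim+.012)],np.float32)
    h=cv2.convexHull(pts); M=cv2.moments(h)
    k=np.zeros_like(m); cv2.fillConvexPoly(k,h.astype(int),1); k=cv2.dilate(k,np.ones((13,13)))
    mm=m*k; M2=cv2.moments(mm,True)
    f=lambda M:(round(M['m10']/M['m00'],1),round(M['m01']/M['m00'],1),round(M['m00']),round(.5*np.degrees(np.arctan2(2*M['mu11'],M['mu20']-M['mu02'])),1), round((M['mu20']/M['mu02'])**.5,2))
    print(n,f(M),f(M2))
```

```text
rs (171.4, 275.4, 285, np.float64(-24.1), 1.05) (171.2, 274.7, 267, np.float64(-20.7), 1.09)
rm (449.2, 207.9, 365, np.float64(16.1), 1.27) (449.2, 207.0, 312, np.float64(15.5), 1.3)
rl (94.3, 237.8, 709, np.float64(-18.2), 1.26) (94.2, 236.6, 675, np.float64(-18.8), 1.27)
```

Within about 1 px, the round lids in the scene view match where flat, fully seated lids should appear, so I'm handing in.

```bash
python3 -c "
from h import *
print(env.job_done())"
```

```text
the job is handed in; nothing more can be done
None
```

I took both stacks apart and put all five wooden lids on their matching jars, plug down, then handed the job in at about 31 s.

- **Order:** small round, medium round, medium square, large round, large square. Before lowering each lid I checked it against the jar mouth with the wrist camera.
- **Round lids:** in the scene camera, their outlines match flat, fully seated lids to within about 1 px (up to 1.2 px). That is the only numeric check of how far down they sit.
- **Square lids:** I judged these by eye only, from wrist and scene views. Both look flat and aligned with their jars.
- **Other things on the counter:** the red discs are at the same pixels as before in the top view. The mallet and salt shaker look unmoved by eye. The arm hid the chile tin and the round medium jar in that last top view, so I did not re-check the tin's position. The scene view shows the round medium jar closed and upright.
- **Disagreements:** the top and wrist cameras differed by 2 to 5 mm, and I used the wrist view for alignment. The tool picked up a tilt of about 1° along the way; I saw no effect on how the lids sit.
- **Forces:** the wrist force was at most about 9 N in the readings I took.

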